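# Load and pin the microscope boom's counterweight bar

## Robot

A 6-joint arm with a two-finger parallel gripper is mounted at the origin on the work surface. World frame = base frame: x ahead of the robot, y to its left, z up, the work surface at z = 0. Lengths are in m, angles in rad, forces in N, time in s.
With the tool pointing down it reaches from about 0.35 to 0.975 m from the base axis. Payload 17.4 kg.
Tool frame: the origin (TCP) lies between the finger pads; the fingertips stand 25 mm ahead of it and the grasp point (between the pads) lies 6 mm ahead of it; z points along the fingers, y is the line along which they close (so a half turn about z gives the same grasp; the last joint's range is limited). The gripper opens to 85 mm and grips with 20 to 120 N. Pads are 22 mm wide; open, the fingers measure 114 mm over their backs; the gripper's body (76 mm by 85 mm) begins 54 mm behind the grasp point. The pads swing forward as they close: fully open they stand 13 mm farther back than shut.
Start: joints at [1.105, 0.116, 1.442, -0, 1.584, -0.038], TCP at [0.28, 0.614, 0.256] pointing down, gripper open.
Joint ranges: [-2.83, 2.83], [-0.83, 2.19], [0.07, 2.5], [-1.14, 4.28], [0.01, 3], [-2.97, 2.97]. Speed limits (rad/s): [1.89, 1.89, 2.22, 3.14, 3.14, 3.14].

## Interface

Orientations are given as a unit quaternion [w, x, y, z].
In Python, from bench import robot gives the robot as it stands.
- The arm moves only by the tool carry_out, never from a script. Its argument "series" is a list of rows, each a list of 3 entries, a list of its own where there are three numbers: the shift along the tool's x, y, z in m, then the turn, a rotation vector about the tool's x, y, z in rad, then the finger opening in m, from 0 to 0.0854. In form: [[[x, y, z], [wx, wy, wz], gripper], ...]. A call has 1 to 10 rows; each row is the pose to reach, as a shift and turn from the pose commanded when the call began, along the tool's axes at that moment; what a row does not reach only later rows make up. A row lasts 1/12 s, in which the tool goes at most 41.7 mm and 7.16 degrees, less where a joint would pass 70% of its speed; a pose out of reach is approached as far as the arm can. A call with a gripper value outside its range is refused whole. The fingers move at their own pace and stop on an object; the grip force is fixed at half the most. Time passes only in rows, so rows that repeat a pose let the fingers close. It gives the time, the measured TCP pose, the force, the opening and the grip force at its end, in the units of the state.
- robot.get_obs(): the state, without advancing time (a new reading comes with each control period).
- robot.get_image(name): name is "scene" or "side" or "wrist"; returns a dict with "image" (420x560x3 uint8, red, green, blue), "range_z" (420x560 float32, m along the optical axis (not along the pixel's ray), 0 where there is no reading), "K" (3x3 intrinsics, pixels), "position" and "orientation" of the camera in the world; the wrist camera has in their place "hand_eye" (4x4, takes a point from camera to tool coordinates, whose origin is the TCP and whose axes are the flange's). Camera axes: x right, y down, z forward; pixel columns grow to the right and rows downward; lengths in m; the calibration is good to about 2 mm. A picture is of the moment at which its call begins: read the wrist's pose just before it.
- robot.sign_off(): hands the job in; it is judged then, once.
The state is a dict: "time_s": time; "joint_positions": joint angles; "qd": joint speeds; "joint_efforts": joint torques, N m; "eef_pos": TCP position; "orientation": TCP orientation; "contact_force": force on the tool from outside, world axes, zero at the start; "torque": the same for the moment, N m; "finger_gap": finger opening in m; "gripper_force": force on a finger pad.
Only numpy, scipy, OpenCV 4.12 (cv2) and the standard library are available. Lean on these libraries where they do the work, as an engineer would, in place of code of your own. Each camera call takes 0.05 s, during which the arm holds its last target. There are 200 camera calls.

## Task

Heft the black counterweights one by one: thread every heavy solid one onto the steel bar over its free end so that they hang between collar and cross hole, and put every hollow light one in the orange tray. Then push the hitch pin down fully home through the bar's cross hole with its open loop pointing out past the bar's free end, and only then swing the loop down over the bar end until it snaps shut. Leave the bottle, the objective and the dish alone.

Things in the scene. Friction and masses are not known exactly. Their poses are not given: they have to be found in the camera images.
- weight_a: black counterweight, yellow stripe and pale-rimmed eye on two faces; block 40 (x) by 56 (y) by 74 mm high, upright; origin centre of underside. A rectangular eye 32 mm wide (y), z 30 to 62 mm, runs through it along x; 12 mm solid above, ballast below. Five look-alikes, one may be absent: solid ones weigh about 0.55 kg, hollow ones about 0.14 kg; only lifting tells. Same either way round
- weight_b: like weight_a in shape, size and axes; solid (about 0.55 kg) or hollow (about 0.14 kg), not known until lifted; may be absent
- weight_c: like weight_a in shape, size and axes; solid (about 0.55 kg) or hollow (about 0.14 kg), not known until lifted; may be absent
- weight_d: like weight_a in shape, size and axes; solid (about 0.55 kg) or hollow (about 0.14 kg), not known until lifted; may be absent
- weight_e: like weight_a in shape, size and axes; solid (about 0.55 kg) or hollow (about 0.14 kg), not known until lifted; may be absent
- bar_hole (a point): mouth centre of the cross hole in the top of the level steel bar, 24 mm square, top 160 mm above the bench. x along the bar to its free end, z up. Vertical 11 mm square hole through the bar; the free end is at x = +18 mm, the aluminium collar where weights stop at x = -150 mm
- bar_stand: fixed black bracket with two side knobs that carries the bar: foot 130 x 120 mm, post 60 x 60 mm, 190 mm high; origin under the post's centre, 186 mm behind the hole; x along the bar to its free end
- pin: hitch pin, upright in its stand at first. Origin: centre of its flange's underside (disc 20 mm dia, 4 mm thick), z up. Below: steel shank 8 mm dia, 52 mm long, last 8 mm tapered. Above: red head 16 (x) by 20 (y) mm, z 4 to 38 mm; grip it across y above z = 13 mm, clear of the loop. The loop is hinged along y at z = 7 mm and lies on the +x side. 75 g in all
- loop (a joint): angle of the pin's sprung brass loop, rad: 0 = open (arms along the pin's +x, 0.2 rad above level), growing as it swings down to 1.65 = shut (arms nearly straight down). An over-centre spring holds it open below about 0.75 and snaps it shut beyond; about 0.5 N at the cross bar
- loop_end (a point): middle of the loop's cross bar, 42 mm from the hinge; 4 mm wire, two arms at y = +-18 mm of the pin
- pin_stand: fixed blue block, 50 x 50 mm, 56 mm high, with a square 11 mm well for the pin in its middle; origin = centre of the underside
- tray: fixed orange returns tray on the bench, outside 120 (x) by 170 (y) by 30 mm high, walls 4 mm, floor 4 mm; origin = centre of the underside
- bottle: bystander: amber bottle, 56 mm dia, 130 mm high; origin = centre of the underside
- objective: bystander: steel objective lens barrel, 38 mm dia, 50 mm high; origin = centre of the underside
- dish: bystander: shallow glass dish, 90 mm dia, 14 mm high; origin = centre of the underside
There are look-alikes about, which are no part of the job. What is shaped like the weight_e but green is not meant.

How it is judged:
By the outcome, as a careful person would: the job done as asked, in the order asked, and still so for the second after the job is handed in, with the robot touching nothing.
Of weight_a, weight_b, weight_c, weight_d, weight_e only 4 to 5 are there at a start; the rules pass over those that are not, and their reading is None.
At some moment in a run one of weight_a, weight_b, weight_c, weight_d, weight_e may be knocked a few centimetres aside while the robot is not near it.
It also fails if it takes over 210 s, if anything falls off the work surface, if the arm or the gripper's body presses on something with over 40 N, if the wrist force passes 120 N, or if a joint passes its speed limit or range.

## Working session

There is one attempt and no reset: what is moved stays moved. The work goes in short steps, Python scripts to look and compute and a tool call to move; the robot and the scene stay as the last step left them, time stands still between calls to the robot, and variables do not carry over. Pictures are saved under pics/ and viewed, at most 15 in all, crops included, and the job is handed in when it is done.

Besides the shell and the picture viewer there is one more tool, called after ">>>" as a command line: name --argument value ..., lists and objects as JSON in quotes. carry_out: Moves the arm, as the interface text tells. Its arguments: {"type":"object","properties":{"series":{"type":"array","items":{"type":"array"}}},"required":["series"]}

```bash
mkdir -p pics
cat > h.py <<'E'
import numpy as np, cv2
from scipy.spatial.transform import Rotation as R
from bench import robot
def q2R(q): return R.from_quat([q[1],q[2],q[3],q[0]]).as_matrix()
def cam(name):
    o=robot.get_obs(); d=robot.get_image(name)
    if 'hand_eye' in d:
        T=np.eye(4);T[:3,:3]=q2R(o['orientation']);T[:3,3]=o['eef_pos'];T=T@np.array(d['hand_eye'])
        d['Rm'],d['t']=T[:3,:3],T[:3,3]
    else: d['Rm'],d['t']=q2R(d['orientation']),np.array(d['position'])
    return d
def cloud(d):
    z=d['range_z'];v,u=np.indices(z.shape);K=d['K']
    p=np.stack([(u-K[0][2])/K[0][0]*z,(v-K[1][2])/K[1][1]*z,z],-1)
    w=p@d['Rm'].T+d['t'];w[z<=0]=np.nan
    return w
def save(d,n): cv2.imwrite(f'pics/{n}.png',d['image'][:,:,::-1])
E
python3 - <<'E'
from h import *
o=robot.get_obs();print({k:np.round(v,3).tolist() for k,v in o.items()})
for n in ['scene','side']:
    d=cam(n);save(d,n+'1');np.savez(n+'1.npz',w=cloud(d),im=d['image']);print(n,np.round(d['t'],3),np.round(d['Rm'],2).tolist(),np.round(d['K'],1).tolist())
a=cv2.imread('pics/scene1.png');b=cv2.imread('pics/side1.png')
E
```

```text
{'time_s': 0.0, 'joint_positions': [1.105, 0.117, 1.442, 0.0, 1.584, -0.038], 'qd': [-0.003, 0.0, -0.002, -0.001, -0.0, 0.001], 'joint_efforts': [-0.002, -73.198, -63.248, -0.0, 0.006, 0.0], 'eef_pos': [0.28, 0.614, 0.256], 'orientation': [-0.0, 0.212, 0.977, -0.001], 'contact_force': [0.699, -0.226, 0.441], 'torque': [-0.005, 0.015, -0.03], 'gripper_force': 0.0, 'finger_gap': 0.085}
scene [ 1.296 -0.627  1.11 ] [[0.65, 0.54, -0.53], [0.76, -0.46, 0.47], [0.01, -0.7, -0.71]] [[464.6, 0.0, 279.9], [0.0, 464.6, 207.6], [0.0, 0.0, 1.0]]
side [ 0.299 -0.675  0.839] [[0.93, -0.24, 0.26], [-0.36, -0.65, 0.67], [0.0, -0.72, -0.69]] [[420.9, 0.0, 286.9], [0.0, 420.9, 210.2], [0.0, 0.0, 1.0]]
```

View pics/scene1.png

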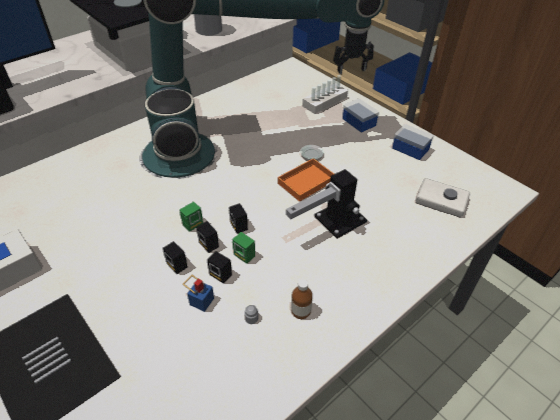

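View pics/side1.png

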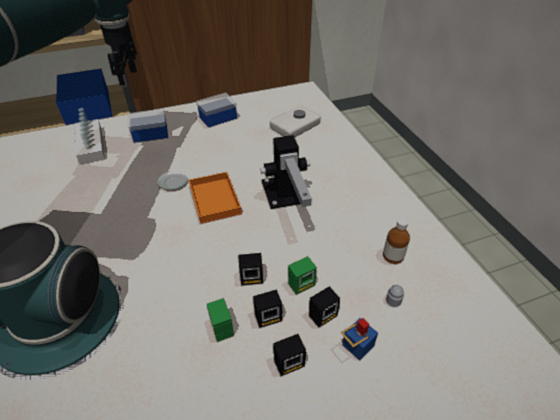

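The scene view shows four black weights at (238,217), (207,236), (175,257) and (219,266). The green look-alikes are at (192,215) and (244,247). The bar runs from (290,212) to (343,190), the pin is at (200,290) and the tray at (307,180). In the side view the blacks are at (250,268), (268,308), (289,355) and (324,306). Next I'll measure with the depth clouds.

```bash
cat > m.py <<'E'
from h import *
def load(n): 
    f=np.load(n+'.npz');return f['w'],f['im']
def blobs(w,m,amin=15):
    n,l,s,c=cv2.connectedComponentsWithStats(m.astype(np.uint8))
    return [(l==i) for i in range(1,n) if s[i,4]>=amin]
def rect(p):
    (cx,cy),(a,b),t=cv2.minAreaRect((p[:,:2]*1000).astype(np.float32))
    if a>b: t+=90  # t = direction of SHORT side ... a along t
    return np.round([cx,cy,min(a,b),max(a,b)],1),round((t+90)%180-90,1)
def report(n):
    w,im=load(n);im=im.astype(int);z=w[...,2];mx=im.max(-1);mn=im.min(-1)
    hsv=cv2.cvtColor(im.astype(np.uint8),cv2.COLOR_RGB2HSV)
    reg=(w[...,0]>.3)&(w[...,0]<1.1)&(abs(w[...,1])<.55)
    print(n)
    def go(t,m,am=15):
        for b in blobs(w,m&reg,am):
            p=w[b];v,u=np.nonzero(b);print(t,'px',int(u.mean()),int(v.mean()),'n',b.sum(),'rect',*rect(p),'med',np.round(np.median(p,0),4))
    go('blacktop',(mx<60)&(z>.068)&(z<.08))
    go('greentop',(hsv[...,1]>120)&(abs(hsv[...,0]-60)<20)&(z>.068)&(z<.08))
    go('bar/post top',(z>.15)&(z<.165),10)
    go('post',(z>.18)&(z<.2))
    go('red',(hsv[...,1]>150)&((hsv[...,0]<5)|(hsv[...,0]>174))&(z>.05),5)
    go('blue',(hsv[...,1]>120)&(abs(hsv[...,0]-112)<14)&(z>.05)&(z<.062),5)
    go('brass',(hsv[...,1]>70)&(abs(hsv[...,0]-22)<9)&(z>.055)&(z<.09),3)
    go('orange',(hsv[...,1]>150)&(abs(hsv[...,0]-11)<7)&(z<.04),60)
    go('foot',(mx<60)&(z>.003)&(z<.03),60)
if __name__=='__main__':
    report('scene1');report('side1')
E
python3 m.py
python3 - <<'E'
import cv2
a=cv2.imread('pics/scene1.png')[180:320,150:360];b=cv2.imread('pics/side1.png')[230:390,200:410]
import numpy as np
a=cv2.resize(a,(630,420))[:,:400*2];b=cv2.resize(b[:140],(630,420))
cv2.imwrite('pics/crop1.png',cv2.resize(np.vstack([a,b]),(450,600)))
E
```

```text
scene1
blacktop px 335 209 n 55 rect [640.9 182.8  28.2  59.6] -67.3 med [0.6467 0.1804 0.0731]
blacktop px 237 210 n 150 rect [449.8 -55.8  39.4  53.9] 75.7 med [ 0.45   -0.0572  0.073 ]
blacktop px 205 229 n 188 rect [ 448.2 -174.6   39.5   61.1] 86.4 med [ 0.4505 -0.1757  0.0725]
blacktop px 172 250 n 198 rect [ 456.4 -293.1   38.6   56.6] -87.1 med [ 0.4586 -0.2938  0.0726]
blacktop px 218 260 n 206 rect [ 568.9 -214.2   39.9   53.4] -76.5 med [ 0.5708 -0.2145  0.073 ]
greentop px 189 209 n 152 rect [ 346.4 -166.5   37.7   55.4] 5.0 med [ 0.347  -0.1664  0.0721]
greentop px 242 240 n 187 rect [ 554.6 -116.5   39.4   57.1] -80.3 med [ 0.5572 -0.1173  0.073 ]
bar/post top px 315 199 n 516 rect [624.9 122.5  52.3 235.7] -12.4 med [0.6269 0.1006 0.1585]
post px 343 178 n 310 rect [636.  206.5  63.9  64.8] -2.2 med [0.6381 0.2031 0.1888]
red px 198 284 n 73 rect [ 610.3 -306.9   14.8   19.4] 22.4 med [ 0.6136 -0.3083  0.0862]
orange px 305 179 n 1107 rect [430.3 259.2 125.2 178.1] -0.1 med [0.425  0.2627 0.0048]
foot px 340 222 n 609 rect [638.6 215.5 118.4 130.1] -5.8 med [0.6669 0.1
[... 1328 characters left out ...]
 134 rect [ 604.  -306.5   16.3   19.8] 20.8 med [ 0.6015 -0.3097  0.0906]
orange px 214 196 n 1789 rect [428.3 259.6 118.5 177.3] -1.8 med [0.4293 0.2664 0.0053]
foot px 278 195 n 522 rect [617.9 219.   86.5 131.5] -5.9 med [0.602  0.1823 0.0138]
foot px 251 280 n 85 rect [439.9 -72.2   5.   51.6] 76.9 med [ 0.4395 -0.0725  0.0192]
foot px 320 317 n 115 rect [ 559.4 -228.1   30.3   63.4] 72.4 med [ 0.5428 -0.2259  0.0215]
foot px 269 321 n 91 rect [ 444.3 -191.7    6.4   54.4] 85.0 med [ 0.4423 -0.1917  0.0192]
foot px 357 348 n 116 rect [ 596.7 -322.2   32.9   65.8] 65.9 med [ 0.5868 -0.3218  0.0198]
foot px 288 367 n 86 rect [ 445.3 -306.8   25.8   61.9] 64.1 med [ 0.4348 -0.31    0.022 ]
```

View pics/crop1.png

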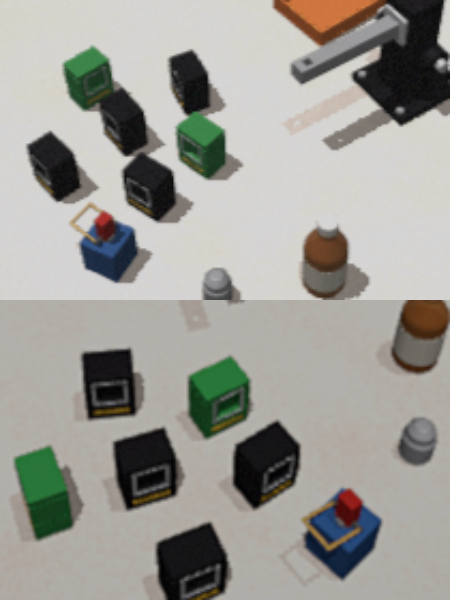

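Four black weights fit the description: black with a yellow stripe and a pale-rimmed eye. The two green blocks are the look-alikes, and there is no fifth black one in view. The pin's loop points roughly toward -x. I'll write a small planner, move over the bar and look with the wrist camera.

```bash
cat > plan.py <<'E'
from h import *
# plan([[(x,y,z),a_deg,grip,nrows],...]) from current pose (tool down) -> rows per call of <=10
def plan(wps,start=None):
    o=robot.get_obs(); Rc=q2R(o['orientation']); p=np.array(o['eef_pos'])
    print('tcp',np.round(p,4),'a',round(np.degrees(np.arctan2(Rc[1,0],Rc[0,0])),2),'tilt',np.round(Rc[:,2],4),'F',np.round(o['contact_force'],2),'gap',round(o['finger_gap'],4),'gf',round(o['gripper_force'],1),'t',round(o['time_s'],2))
    rows=[]
    for P,a,g,n in wps: rows+=[(P,a,g)]*n
    for i in range(0,len(rows),10):
        out=[]
        for P,a,g in rows[i:i+10]:
            s=Rc.T@(np.array(P)-p); a_=np.radians(a)
            Rt=np.array([[np.cos(a_),np.sin(a_),0],[np.sin(a_),-np.cos(a_),0],[0,0,-1]])
            w=R.from_matrix(Rc.T@Rt).as_rotvec()
            out.append([np.round(s,4).tolist(),np.round(w,4).tolist(),g])
        s,w,_=out[-1]; p=p+Rc@np.array(s); Rc=Rc@R.from_rotvec(w).as_matrix()
        k=[];
        for r in out:
            if k and k[-1][0]==r: k[-1][1]+=1
            else: k.append([r,1])
        print('CALL',' | '.join(f'{r} x{n}' for r,n in k))
E
python3 - <<'E'
from plan import *
plan([[(.57,.06,.42),90,.085,20]])
E
```

```text
tcp [0.2799 0.614  0.2557] a 155.49 tilt [-4.e-04 -9.e-04 -1.e+00] F [-0.08  0.26  0.22] gap 0.0855 gf 0.0 t 0.1
CALL [[-0.4937, -0.384, -0.164], [-0.0009, 0.0006, 1.1431], 0.085] x10
CALL [[0.0, 0.0, 0.0], [-0.0, -0.0, -0.0], 0.085] x10
```

>>> carry_out --series '[[[-0.247,-0.192,-0.082],[0,0,0.57],0.085],[[-0.247,-0.192,-0.082],[0,0,0.57],0.085],[[-0.247,-0.192,-0.082],[0,0,0.57],0.085],[[-0.247,-0.192,-0.082],[0,0,0.57],0.085],[[-0.247,-0.192,-0.082],[0,0,0.57],0.085],[[-0.247,-0.192,-0.082],[0,0,0.57],0.085],[[-0.247,-0.192,-0.082],[0,0,0.57],0.085],[[-0.247,-0.192,-0.082],[0,0,0.57],0.085],[[-0.247,-0.192,-0.082],[0,0,0.57],0.085],[[-0.247,-0.192,-0.082],[0,0,0.57],0.085]]'

```text
time_s: 0.93
eef_pos: [0.4258, 0.3359, 0.3387]
orientation: [0.0, 0.48, 0.877, 0.0]
contact_force: [-0.8, -0.5, -0.6]
finger_gap: 0.0849
gripper_force: 0.0
```

Run:
```python
from plan import *
plan([[(.57,.06,.42),90,.085,10]])
```

```text
tcp [0.4258 0.3359 0.3387] a 122.68 tilt [ 6.e-04  5.e-04 -1.e+00] F [-0.85 -0.52 -0.56] gap 0.0849 gf 0.0 t 0.93
CALL [[-0.3101, -0.0275, -0.0814], [0.0007, -0.0003, 0.5704], 0.085] x10
```

>>> carry_out --series '[[[-0.31,-0.027,-0.081],[0,0,0.57],0.085],[[-0.31,-0.027,-0.081],[0,0,0.57],0.085],[[-0.31,-0.027,-0.081],[0,0,0.57],0.085],[[-0.31,-0.027,-0.081],[0,0,0.57],0.085],[[-0.31,-0.027,-0.081],[0,0,0.57],0.085],[[-0.31,-0.027,-0.081],[0,0,0.57],0.085],[[-0.31,-0.027,-0.081],[0,0,0.57],0.085],[[-0.31,-0.027,-0.081],[0,0,0.57],0.085],[[-0.31,-0.027,-0.081],[0,0,0.57],0.085],[[-0.31,-0.027,-0.081],[0,0,0.57],0.085]]'

```text
time_s: 1.77
eef_pos: [0.5712, 0.0619, 0.4184]
orientation: [-0.001, 0.706, 0.708, -0.0]
contact_force: [0.7, 0.2, 0.1]
finger_gap: 0.0851
gripper_force: 0.0
```

```bash
python3 - <<'E'
from plan import *
plan([])
d=cam('wrist');save(d,'w1');np.savez('w1.npz',w=cloud(d),im=d['image'],K=d['K'],Rm=d['Rm'],t=d['t']);print(np.round(d['hand_eye'],3).tolist(),np.round(d['K'],0).tolist())
E
sed -i 's/^if __name.*/if __name__=="__main__":\n    import sys\n    for a in sys.argv[1:]: report(a)/;/report(.scene1/d' m.py; python3 m.py w1
```

```text
tcp [0.5712 0.0619 0.4184] a 90.11 tilt [-1.4e-03  2.0e-04 -1.0e+00] F [0.67 0.21 0.09] gap 0.0851 gf 0.0 t 1.77
[[-0.0, -0.961, -0.276, 0.07], [1.0, -0.0, -0.0, -0.001], [0.0, -0.276, 0.961, -0.118], [0.0, 0.0, 0.0, 1.0]] [[296.0, 0.0, 279.0], [0.0, 296.0, 211.0], [0.0, 0.0, 1.0]]
w1
blacktop px 307 88 n 16 rect [612.  183.9   2.4  20.1] 76.6 med [0.6108 0.1837 0.0741]
blacktop px 205 239 n 766 rect [446.1 -51.2  40.   55.7] 76.3 med [ 0.4463 -0.0497  0.0739]
blacktop px 268 262 n 62 rect [551.  -93.3  11.2  55.5] 88.4 med [ 0.5527 -0.0934  0.0714]
blacktop px 410 263 n 109 rect [797.1 -93.3  10.7  41.2] -60.0 med [ 0.7941 -0.0905  0.0748]
blacktop px 210 300 n 652 rect [ 447.8 -169.3   40.5   56.3] 89.8 med [ 0.4481 -0.1678  0.074 ]
blacktop px 276 320 n 616 rect [ 565.8 -209.7   40.    56.2] -76.4 med [ 0.5665 -0.2072  0.0739]
blacktop px 212 351 n 237 rect [ 446.1 -281.2   27.2   43.2] -85.1 med [ 0.4433 -0.2765  0.0737]
greentop px 269 271 n 695 rect [ 553.2 -111.9   40.4   55.9] -80.9 med [ 0.5527 -0.1102  0.0739]
greentop px 140 284 n 29 rect [ 326.7 -136.7    6.2   13.8] -45.
[... 839 characters left out ...]
.3 -99.4  15.9  54.8] -80.0 med [ 0.5494 -0.0938  0.0206]
foot px 396 250 n 176 rect [794.8 -97.8  16.   49.3] -46.2 med [ 0.7906 -0.0927  0.0167]
foot px 158 267 n 69 rect [ 337.1 -133.3    2.    26.5] -85.4 med [ 0.3352 -0.1333  0.0154]
foot px 218 277 n 233 rect [ 454.8 -154.6   26.2   62.8] 60.5 med [ 0.4513 -0.1508  0.0186]
foot px 275 296 n 249 rect [ 565.4 -193.2   22.4   60.1] 84.2 med [ 0.564  -0.192   0.0195]
foot px 359 306 n 151 rect [ 734.6 -220.2   16.    36.7] -67.0 med [ 0.731  -0.2155  0.0168]
foot px 222 331 n 337 rect [ 453.3 -282.9   31.9   55.6] -88.0 med [ 0.4539 -0.2697  0.022 ]
foot px 294 333 n 242 rect [ 608.7 -284.1   31.2   63.7] 75.3 med [ 0.6014 -0.2816  0.0169]
```

View pics/w1.png

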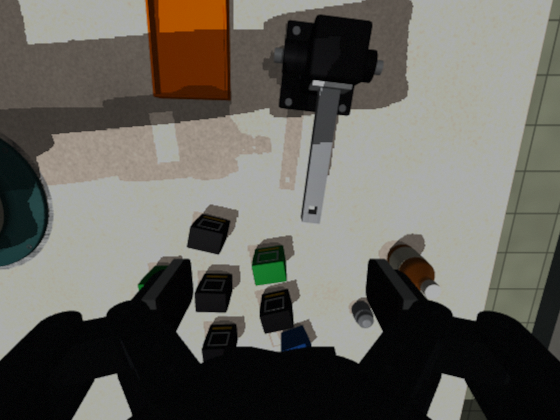

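The wrist picture shows the bar from the post (340,50) down to its free end at (312,218). The hole is at (313,210), the tray at top left, and the four black weights are below. Next I'll fit the bar axis and hole.

```bash
cat > bar.py <<'E'
from h import *
import sys
f=np.load(sys.argv[1]+'.npz');w,im=f['w'],f['im'].astype(int)
z=w[...,2];m=(abs(z-.16)<.004)&(w[...,1]<.165)&(w[...,0]>.55)&(w[...,0]<.7)
m=cv2.morphologyEx(m.astype(np.uint8),cv2.MORPH_CLOSE,np.ones((9,9)))>0
p=w[m&(abs(z-.16)<.004)];xy=p[:,:2]
(c,s,t)=cv2.minAreaRect((xy*1000).astype(np.float32));print('rect',c,s,t,'z',np.median(p[:,2]))
q=xy[(xy[:,1]>-.01)&(xy[:,1]<.13)]
y=np.round(q[:,1],3);ys=np.unique(y);mid=[(q[y==k,0].min()+q[y==k,0].max())/2 for k in ys]
k=np.polyfit(ys,mid,1);d=-np.array([k[0],1]);d/=np.linalg.norm(d)
print('axis x=%.4f*y+%.4f'%tuple(k),'dir deg',np.degrees(np.arctan2(d[1],d[0])))
s=xy@d;e=s.max();endc=np.array([np.polyval(k,0),0]);endc=endc+d*(np.percentile(s,99.8)-endc@d)
print('end',endc,'hole by end',endc-d*.018)
# hole: dark / deep pixels inside the bar outline
hm=m&((z<.15)|np.isnan(z)|(im.max(-1)<70));hm&=~(w[...,1]>.03)
n,l,st,cc=cv2.connectedComponentsWithStats(hm.astype(np.uint8))
for i in range(1,n):
    if st[i,4]>4:
        u,v=cc[i];K=f['K'];r=f['Rm']@np.array([(u-K[0,2])/K[0,0],(v-K[1,2])/K[1,1],1]);print('hole px',cc[i],st[i,4],f['t']+r*(.16-f['t'][2])/r[2])
E
python3 bar.py w1
python3 - <<'E'
from plan import *
plan([[(.446,-.051,.20),76.3,.085,9]])
E
```

```text
rect (621.117431640625, 86.74850463867188) (158.3025665283203, 24.3251953125) 83.83943939208984 z 0.16005700356283437
axis x=0.0916*y+0.6126 dir deg -95.23113253743925
end [0.61342303 0.00881455] hole by end [0.61506416 0.02673958]
hole px [312.28333333 209.35      ] 60 [0.61389215 0.02629942 0.16      ]
tcp [0.5707 0.0627 0.4183] a 90.18 tilt [-1.4e-03  3.0e-04 -1.0e+00] F [ 0.19  1.14 -0.17] gap 0.085 gf 0.0 t 1.82
CALL [[-0.1134, -0.1247, 0.2185], [-0.0015, -0.0001, 0.2423], 0.085] x9
```

>>> carry_out --series '[[[-0.113,-0.125,0.2],[0,0,0.242],0.085],[[-0.113,-0.125,0.2],[0,0,0.242],0.085],[[-0.113,-0.125,0.2],[0,0,0.242],0.085],[[-0.113,-0.125,0.2],[0,0,0.242],0.085],[[-0.113,-0.125,0.2],[0,0,0.242],0.085],[[-0.113,-0.125,0.2],[0,0,0.242],0.085],[[-0.113,-0.125,0.2],[0,0,0.242],0.085],[[-0.113,-0.125,0.2],[0,0,0.242],0.085],[[-0.113,-0.125,0.2],[0,0,0.242],0.085]]'

```text
time_s: 2.57
eef_pos: [0.4462, -0.0505, 0.2201]
orientation: [0.0, 0.786, 0.618, 0.0]
contact_force: [0.3, 0.2, 1.1]
finger_gap: 0.0851
gripper_force: 0.0
```

```bash
cat > snap.py <<'E'
import sys
from h import *
n,cs=sys.argv[1],sys.argv[2]
d=cam(cs);save(d,n);np.savez(n+'.npz',w=cloud(d),im=d['image'],K=d['K'],Rm=d['Rm'],t=d['t'])
E
python3 snap.py w2 wrist; python3 m.py w2|grep -E 'blackt|greent'
python3 - <<'E'
from plan import *
plan([[(.446,-.051,.062),76.3,.085,5],[(.446,-.051,.062),76.3,.04,5]])
E
```

```text
blacktop px 279 205 n 2482 rect [445.1 -51.6  39.8  54.8] 76.2 med [ 0.4453 -0.0506  0.074 ]
blacktop px 395 222 n 166 rect [548.5 -93.5   2.9  53.2] -79.1 med [ 0.548  -0.0935  0.0714]
blacktop px 308 311 n 1889 rect [ 447.1 -170.3   40.8   54.8] 88.7 med [ 0.4474 -0.168   0.074 ]
blacktop px 441 300 n 96 rect [ 585.9 -190.7    8.7   20.8] 49.0 med [ 0.5837 -0.1875  0.0731]
blacktop px 215 311 n 223 rect [ 356.7 -151.9   27.9   61.2] 34.5 med [ 0.3611 -0.1367  0.0714]
blacktop px 464 384 n 49 rect [ 598.4 -303.8    3.2   17.1] 2.7 med [ 0.598  -0.298   0.0732]
blacktop px 449 402 n 16 rect [ 581.4 -328.     2.2   15.6] -71.6 med [ 0.5814 -0.3278  0.0697]
greentop px 402 238 n 2268 rect [ 552.2 -112.8   40.7   54.9] -80.8 med [ 0.5527 -0.1101  0.074 ]
greentop px 209 324 n 1834 rect [ 342.7 -160.5   40.3   56.3] 2.3 med [ 0.3442 -0.1587  0.074 ]
tcp [ 0.4467 -0.0505  0.2209] a 76.37 tilt [ 0.0019 -0.     -1.    ] F [ 0.13 -0.59  0.21] gap 0.0853 gf 0.0 t 2.62
CALL [[-0.0008, -0.0009, 0.1589], [0.0019, -0.0004, 0.0012], 0.085] x5 | [[-0.0008, -0.0009, 0.1589], [0.0019, -0.0004, 0.0012], 0.04] x5
```

>>> carry_out --series '[[[-0.001,-0.001,0.159],[0,0,0],0.085],[[-0.001,-0.001,0.159],[0,0,0],0.085],[[-0.001,-0.001,0.159],[0,0,0],0.085],[[-0.001,-0.001,0.159],[0,0,0],0.085],[[-0.001,-0.001,0.159],[0,0,0],0.04],[[-0.001,-0.001,0.159],[0,0,0],0.04],[[-0.001,-0.001,0.159],[0,0,0],0.04],[[-0.001,-0.001,0.159],[0,0,0],0.04],[[-0.001,-0.001,0.159],[0,0,0],0.04],[[-0.001,-0.001,0.159],[0,0,0],0.04]]'

```text
time_s: 3.45
eef_pos: [0.4461, -0.0523, 0.063]
orientation: [0.001, 0.786, 0.618, 0.001]
contact_force: [0.3, 2.2, 8.6]
finger_gap: 0.0554
gripper_force: 65.3
```

>>> carry_out --series '[[[0,0,-0.06],[0,0,0],0.04],[[0,0,-0.12],[0,0,0],0.04],[[0,0,-0.12],[0,0,0],0.04],[[0,0,-0.12],[0,0,0],0.04],[[0,0,-0.12],[0,0,0],0.04],[[0,0,-0.12],[0,0,0],0.04],[[0,0,-0.12],[0,0,0],0.04]]'

```text
time_s: 4.03
eef_pos: [0.4443, -0.0522, 0.1794]
orientation: [-0.0, 0.786, 0.618, -0.0]
contact_force: [0.7, -0.1, -2.3]
finger_gap: 0.0553
gripper_force: 65.0
```

>>> carry_out --series '[[[0,0,0],[0,0,0],0.04]]'

```text
time_s: 4.12
eef_pos: [0.4442, -0.0522, 0.1791]
orientation: [-0.001, 0.786, 0.618, -0.001]
contact_force: [0.5, -0.1, -0.4]
finger_gap: 0.0554
gripper_force: 65.0
```

>>> carry_out --series '[[[0,0,0],[0,0,0],0.04]]'

```text
time_s: 4.2
eef_pos: [0.4443, -0.0522, 0.1793]
orientation: [-0.001, 0.786, 0.618, -0.001]
contact_force: [-0.5, -0.3, -1.6]
finger_gap: 0.0551
gripper_force: 65.0
```

Run:
```python
from plan import *
plan([[(.608,-.040,.164),83.9,.04,9]])
plan([[(.44,.225,.20),83.9,.04,9]])
```

```text
tcp [ 0.4443 -0.0522  0.1793] a 76.3 tilt [-1.6e-03  3.0e-04 -1.0e+00] F [-0.48 -0.27 -1.62] gap 0.0551 gf 65.0 t 4.2
CALL [[0.0506, 0.1562, 0.0151], [-0.0017, -0.0, -0.1326], 0.04] x9
tcp [ 0.4443 -0.0522  0.1793] a 76.3 tilt [-1.6e-03  3.0e-04 -1.0e+00] F [-0.48 -0.27 -1.62] gap 0.0551 gf 65.0 t 4.2
CALL [[0.2683, -0.0699, -0.0206], [-0.0017, -0.0, -0.1326], 0.04] x9
```

Lifted, it reads about 1.5 N, so this weight is hollow and goes to the tray.

Run:
```python
from plan import *
plan([[(.428,.212,.18),88.4,.04,10],[(.428,.212,.069),88.4,.04,5],[(.428,.212,.069),88.4,.085,5],[(.428,.212,.18),88.4,.085,5]])
```

```text
tcp [ 0.4443 -0.0522  0.1793] a 76.3 tilt [-1.6e-03  3.0e-04 -1.0e+00] F [-0.48 -0.27 -1.62] gap 0.0551 gf 65.0 t 4.2
CALL [[0.2528, -0.0784, -0.0006], [-0.0017, -0.0001, -0.2111], 0.04] x10
CALL [[-0.0, -0.0, 0.111], [0.0, 0.0, -0.0], 0.04] x5 | [[-0.0, -0.0, 0.111], [0.0, 0.0, -0.0], 0.085] x5
CALL [[-0.0, -0.0, -0.111], [0.0, 0.0, -0.0], 0.085] x5
```

>>> carry_out --series '[[[0.253,-0.078,0],[0,0,-0.211],0.04],[[0.253,-0.078,0],[0,0,-0.211],0.04],[[0.253,-0.078,0],[0,0,-0.211],0.04],[[0.253,-0.078,0],[0,0,-0.211],0.04],[[0.253,-0.078,0],[0,0,-0.211],0.04],[[0.253,-0.078,0],[0,0,-0.211],0.04],[[0.253,-0.078,0],[0,0,-0.211],0.04],[[0.253,-0.078,0],[0,0,-0.211],0.04],[[0.253,-0.078,0],[0,0,-0.211],0.04],[[0.253,-0.078,0],[0,0,-0.211],0.04]]'

```text
time_s: 5.03
eef_pos: [0.4287, 0.2115, 0.1798]
orientation: [-0.0, 0.717, 0.697, -0.0]
contact_force: [0.4, 0.5, -2.1]
finger_gap: 0.0555
gripper_force: 64.9
```

>>> carry_out --series '[[[0,0,0.035],[0,0,0],0.04],[[0,0,0.07],[0,0,0],0.04],[[0,0,0.1],[0,0,0],0.04],[[0,0,0.11],[0,0,0],0.04],[[0,0,0.11],[0,0,0],0.04],[[0,0,0.11],[0,0,0],0.085],[[0,0,0.11],[0,0,0],0.085],[[0,0,0.11],[0,0,0],0.085],[[0,0,0.11],[0,0,0],0.085],[[0,0,0.11],[0,0,0],0.085]]'

```text
time_s: 5.87
eef_pos: [0.429, 0.212, 0.0708]
orientation: [0.0, 0.717, 0.697, 0.0]
contact_force: [-0.8, -0.1, 0.4]
finger_gap: 0.0849
gripper_force: 0.0
```

>>> carry_out --series '[[[0,0,-0.04],[0,0,0],0.085],[[0,0,-0.08],[0,0,0],0.085],[[0,0,-0.12],[0,0,0],0.085],[[0,0,-0.15],[0,0,0],0.085],[[0,0,-0.15],[0,0,0],0.085]]'

```text
time_s: 6.28
eef_pos: [0.4302, 0.2127, 0.2275]
orientation: [0.002, 0.717, 0.697, 0.004]
contact_force: [0.2, 0.4, 1.2]
finger_gap: 0.0847
gripper_force: 0.0
```

>>> carry_out --series '[[[-0.381,0.03,0],[0,0,0],0.085],[[-0.381,0.03,0],[0,0,0],0.085],[[-0.381,0.03,0],[0,0,0],0.085],[[-0.381,0.03,0],[0,0,0],0.085],[[-0.381,0.03,0],[0,0,0],0.085],[[-0.381,0.03,0],[0,0,0],0.085],[[-0.381,0.03,0],[0,0,0],0.085],[[-0.381,0.03,0],[0,0,0],0.085],[[-0.381,0.03,0],[0,0,0],0.085],[[-0.381,0.03,0],[0,0,0],0.085]]'

```text
time_s: 7.12
eef_pos: [0.4476, -0.1745, 0.2202]
orientation: [0.0, 0.718, 0.696, -0.001]
contact_force: [-0.4, 0.5, -0.1]
finger_gap: 0.0849
gripper_force: 0.0
```

```bash
python3 snap.py w3 wrist; python3 snap.py side3 side;python3 m.py w3 side3|grep -E 'blackt|greent|side'
python3 - <<'E'
from plan import *
plan([[(.447,-.1703,.062),88.7,.085,5]])
E
```

```text
blacktop px 395 130 n 2757 rect [ 551.8 -112.9   39.7   54.6] -80.8 med [ 0.5487 -0.1111  0.074 ]
blacktop px 179 183 n 257 rect [ 356.2 -152.6   29.7   64.3] 35.2 med [ 0.3616 -0.1487  0.0724]
blacktop px 279 199 n 2545 rect [ 446.9 -170.9   40.1   55.1] 88.5 med [ 0.4471 -0.1696  0.074 ]
blacktop px 403 235 n 2326 rect [ 564.9 -210.8   40.9   55.2] -75.7 med [ 0.5643 -0.2087  0.0739]
blacktop px 287 309 n 1892 rect [ 452.2 -288.8   40.7   55.2] -87.3 med [ 0.4522 -0.2865  0.074 ]
greentop px 398 131 n 3009 rect [ 552.1 -113.1   39.4   55.1] -81.1 med [ 0.5512 -0.1126  0.074 ]
greentop px 165 192 n 2662 rect [ 342.5 -161.2   40.7   55.9] 2.3 med [ 0.3436 -0.1596  0.074 ]
side3
blacktop px 213 195 n 85 rect [422.7 191.2  22.5  53.9] 66.4 med [0.4161 0.1919 0.0769]
blacktop px 324 298 n 396 rect [ 563.6 -213.2   38.5   55. ] -76.8 med [ 0.5628 -0.215   0.0738]
blacktop px 266 300 n 415 rect [ 445.1 -173.1   39.7   55.7] 89.3 med [ 0.4449 -0.1754  0.0739]
blacktop px 288 347 n 527 rect [ 450.8 -291.8   39.    55. ] -88.9 med [ 0.45   -0.2932  0.0737]
greentop px 301 267 n 333 rect [ 550.7 -115.    39.7   55.4] -81.6 med [ 0.5496 -0.1175  0.0738]
greentop px 218 312 n 421 rect [ 341.8 -164.3   37.7   57.5] 2.1 med [ 0.3413 -0.1663  0.0738]
tcp [ 0.4478 -0.1713  0.2201] a 88.2 tilt [-6.e-04  2.e-04 -1.e+00] F [-0.29  0.15 -0.97] gap 0.0852 gf 0.0 t 7.22
CALL [[0.001, -0.0007, 0.1581], [-0.0006, -0.0002, -0.0087], 0.085] x5
```

View pics/side3.png

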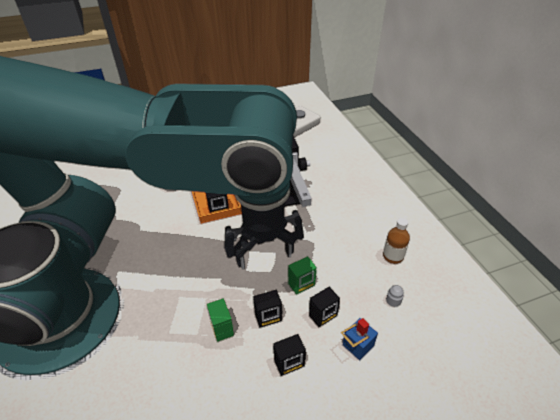

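The side view shows weight 1 upright in the tray at (218,203). The remaining weights have not been disturbed. Next is weight 2.

>>> carry_out --series '[[[0.001,-0.001,0.158],[0,0,-0.006],0.085],[[0.001,-0.001,0.158],[0,0,-0.006],0.085],[[0.001,-0.001,0.158],[0,0,-0.006],0.085],[[0.001,-0.001,0.158],[0,0,-0.006],0.085],[[0.001,-0.001,0.158],[0,0,-0.006],0.085],[[0.001,-0.001,0.158],[0,0,-0.006],0.04],[[0.001,-0.001,0.158],[0,0,-0.006],0.04],[[0.001,-0.001,0.158],[0,0,-0.006],0.04],[[0.001,-0.001,0.158],[0,0,-0.006],0.04],[[0.001,-0.001,0.158],[0,0,-0.006],0.04]]'

```text
time_s: 8.05
eef_pos: [0.4484, -0.1687, 0.0654]
orientation: [0.002, 0.715, 0.699, 0.001]
contact_force: [-2.7, 3.1, 6.3]
finger_gap: 0.0549
gripper_force: 64.1
```

>>> carry_out --series '[[[0,0,0],[0,0,0],0.04],[[0,0,-0.04],[0,0,0],0.04],[[0,0,-0.08],[0,0,0],0.04],[[0,0,-0.12],[0,0,0],0.04],[[0,0,-0.12],[0,0,0],0.04],[[0,0,-0.12],[0,0,0],0.04],[[0,0,-0.12],[0,0,0],0.04],[[0,0,-0.12],[0,0,0],0.04]]'

```text
time_s: 8.72
eef_pos: [0.4466, -0.1683, 0.1811]
orientation: [-0.001, 0.715, 0.699, -0.0]
contact_force: [-0.6, -0.1, -6.6]
finger_gap: 0.0548
gripper_force: 69.9
```

>>> carry_out --series '[[[0,0,0],[0,0,0],0.04]]'

```text
time_s: 8.8
eef_pos: [0.4466, -0.1684, 0.1809]
orientation: [-0.001, 0.715, 0.699, -0.0]
contact_force: [-0.3, -0.1, -5.8]
finger_gap: 0.0551
gripper_force: 69.9
```

Run:
```python
from plan import *
plan([[(.608,-.040,.18),83.9,.04,10]])
plan([[(.428,.260,.18),88.4,.04,10]])
```

```text
tcp [ 0.4466 -0.1684  0.1809] a 88.74 tilt [-2.e-03  9.e-04 -1.e+00] F [-0.25 -0.07 -5.79] gap 0.0551 gf 69.9 t 8.8
CALL [[0.1319, 0.1585, 0.0007], [-0.0021, -0.0008, 0.0845], 0.04] x10
tcp [ 0.4466 -0.1684  0.1809] a 88.74 tilt [-2.e-03  9.e-04 -1.e+00] F [-0.25 -0.07 -5.79] gap 0.0551 gf 69.9 t 8.8
CALL [[0.4278, -0.028, 0.0013], [-0.002, -0.0009, 0.0059], 0.04] x10
```

About 5.8 N, so this one is solid. I'll take it to the bar's free end.

>>> carry_out --series '[[[0.132,0.158,0.0145],[0,0,0.0845],0.04],[[0.132,0.158,0.0145],[0,0,0.0845],0.04],[[0.132,0.158,0.0145],[0,0,0.0845],0.04],[[0.132,0.158,0.0145],[0,0,0.0845],0.04],[[0.132,0.158,0.0145],[0,0,0.0845],0.04],[[0.132,0.158,0.0145],[0,0,0.0845],0.04],[[0.132,0.158,0.0145],[0,0,0.0845],0.04],[[0.132,0.158,0.0145],[0,0,0.0845],0.04]]'

```text
time_s: 9.47
eef_pos: [0.6075, -0.0401, 0.1664]
orientation: [-0.001, 0.744, 0.669, -0.001]
contact_force: [-0.1, 0.0, -6.5]
finger_gap: 0.0552
gripper_force: 70.4
```

```bash
python3 snap.py w4 wrist; python3 snap.py side4 side; python3 bar.py w4
python3 - <<'E'
from plan import *
plan([[(.6279,.1535,.1665),83.9,.04,10]])
import cv2,numpy as np
a=cv2.imread('pics/side4.png')[120:300,180:420];b=cv2.imread('pics/w4.png')
cv2.imwrite('pics/c4.png',np.hstack([cv2.resize(a,(440,330)),cv2.resize(b,(440*4//5,330))]))
f=np.load('side4.npz');w=f['w'];m=(abs(w[...,0]-.607)<.04)&(w[...,1]>-.075)&(w[...,1]<-.045)&(w[...,2]>.06)&(w[...,2]<.15)
p=w[m];print(m.sum(), np.percentile(p[:,2],[1,5,50,95]) if m.any() else '')
E
```

```text
rect (613.1436767578125, 20.322818756103516) (107.75984191894531, 82.5267562866211) 84.02041625976562 z 0.160148806677702
axis x=0.0701*y+0.6129 dir deg -94.01232164377188
end [ 0.610509   -0.03446384] hole by end [ 0.61176848 -0.01650796]
hole px [262.37083333 158.6125    ] 480 [0.60576811 0.0175554  0.16      ]
hole px [278.99818182 247.78363636] 550 [ 0.60840123 -0.0229874   0.16      ]
hole px [202.93251534 263.48466258] 163 [ 0.57269228 -0.02707782  0.16      ]
hole px [357.10958904 264.39726027] 146 [ 0.64332166 -0.03497898  0.16      ]
tcp [ 0.6073 -0.0407  0.1675] a 83.86 tilt [-6.e-04 -1.e-04 -1.e+00] F [-0.07 -0.47 -6.27] gap 0.055 gf 70.4 t 9.57
CALL [[0.1953, -0.0003, 0.001], [-0.0006, 0.0001, -0.0008], 0.04] x10
355 [0.1017593  0.10525982 0.1276074  0.14616024]
```

View pics/c4.png

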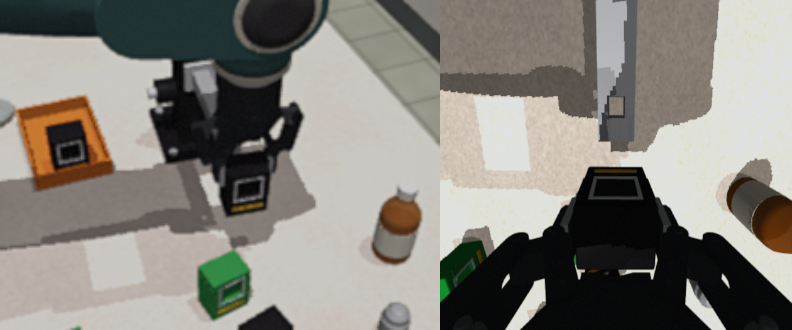

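The left crop (side view) shows the held weight upright in front of the bar end, with its underside at z≈102 mm. The right crop (wrist view) shows the hole at (616,105) of the composite and the weight's eye centred on the bar's column. Next I'll check the lateral offset numerically.

```bash
cat > lat.py <<'E'
from h import *
import sys
f=np.load(sys.argv[1]+'.npz');w=f['w']
d=np.array([np.cos(np.radians(-96.1)),np.sin(np.radians(-96.1))]);n=np.array([-d[1],d[0]]);h=np.array([.6143,.0262])
m=(abs(w[...,2]-.16)<.003)&(abs(w[...,0]-.62)<.03)
p=w[m][:,:2]-h;s=p@d;l=p@n
for a in np.arange(-.12,.02,.01):
    k=l[(s>a)&(s<a+.01)&(abs(l)<.02)]
    if len(k)>10: print('s %.3f lat mid %.4f width %.4f'%(a+.005,(k.max()+k.min())/2,np.ptp(k)))
ss=s[abs(l)<.009];print('end s max',np.sort(ss)[-8:].round(4)[0])
E
python3 lat.py w4; echo; python3 lat.py w1
```

```text
s -0.045 lat mid -0.0000 width 0.0240
s -0.035 lat mid -0.0000 width 0.0241
s -0.025 lat mid 0.0001 width 0.0242
s -0.015 lat mid 0.0001 width 0.0242
s -0.005 lat mid -0.0001 width 0.0242
s 0.005 lat mid -0.0001 width 0.0238
s 0.015 lat mid -0.0000 width 0.0242
end s max 0.049

s -0.115 lat mid 0.0004 width 0.0240
s -0.105 lat mid 0.0004 width 0.0240
s -0.095 lat mid 0.0004 width 0.0240
s -0.085 lat mid 0.0003 width 0.0239
s -0.075 lat mid 0.0003 width 0.0240
s -0.065 lat mid 0.0004 width 0.0243
s -0.055 lat mid 0.0002 width 0.0239
s -0.045 lat mid 0.0004 width 0.0241
s -0.035 lat mid 0.0002 width 0.0240
s -0.025 lat mid 0.0002 width 0.0240
s -0.015 lat mid 0.0003 width 0.0240
s -0.005 lat mid 0.0002 width 0.0238
s 0.005 lat mid 0.0002 width 0.0238
s 0.015 lat mid 0.0001 width 0.0240
end s max 0.0169
```

>>> carry_out --series '[[[0.02,0,0],[0,0,0],0.04],[[0.04,0,0],[0,0,0],0.04],[[0.055,0,0],[0,0,0],0.04],[[0.07,0,0],[0,0,0],0.04]]'

```text
time_s: 9.9
eef_pos: [0.6151, 0.0298, 0.1682]
orientation: [0.0, 0.744, 0.668, 0.0]
contact_force: [-1.2, -0.1, -6.6]
finger_gap: 0.0548
gripper_force: 70.4
```

>>> carry_out --series '[[[0.02,0,0],[0,0,0],0.04],[[0.04,0,0],[0,0,0],0.04],[[0.06,0,0],[0,0,0],0.04],[[0.08,0,0],[0,0,0],0.04],[[0.1,0,0],[0,0,0],0.04],[[0.113,0,0],[0,0,0],0.04],[[0.123,0,0],[0,0,0],0.04],[[0.123,0,0],[0,0,0],0.04]]'

```text
time_s: 10.57
eef_pos: [0.6285, 0.1532, 0.1677]
orientation: [-0.0, 0.743, 0.669, 0.0]
contact_force: [0.3, 0.1, -6.6]
finger_gap: 0.0553
gripper_force: 70.4
```

Run:
```python
from plan import *
plan([])
```

```text
tcp [0.6285 0.1532 0.1677] a 83.96 tilt [-0.e+00  2.e-04 -1.e+00] F [ 0.31  0.12 -6.56] gap 0.0553 gf 70.4 t 10.57
```

>>> carry_out --series '[[[0,0,0.002],[0,0,0],0.04],[[0,0,0.004],[0,0,0],0.04],[[0,0,0.005],[0,0,0],0.04],[[0,0,0.005],[0,0,0],0.04]]'

```text
time_s: 10.9
eef_pos: [0.6285, 0.1511, 0.1636]
orientation: [0.0, 0.744, 0.668, 0.0]
contact_force: [-4.2, 0.9, 2.7]
finger_gap: 0.0549
gripper_force: 71.2
```

>>> carry_out --series '[[[0,0,0],[0,0,0],0.065],[[0,0,0],[0,0,0],0.085],[[0,0,0],[0,0,0],0.085],[[0,0,0],[0,0,0],0.085],[[0,0,-0.03],[0,0,0],0.085],[[0,0,-0.07],[0,0,0],0.085],[[0,0,-0.1],[0,0,0],0.085]]'

```text
time_s: 11.48
eef_pos: [0.6285, 0.1517, 0.2652]
orientation: [0.0, 0.744, 0.668, 0.0]
contact_force: [0.5, -0.2, 1.0]
finger_gap: 0.085
gripper_force: 0.0
```

>>> carry_out --series '[[[-0.2,0,0],[0,0,0],0.085],[[-0.2,0,0],[0,0,0],0.085],[[-0.2,0,0],[0,0,0],0.085],[[-0.2,0,0],[0,0,0],0.085],[[-0.2,0,0],[0,0,0],0.085],[[-0.2,0,0],[0,0,0],0.085]]'

```text
time_s: 11.98
eef_pos: [0.6065, -0.0521, 0.263]
orientation: [0.001, 0.745, 0.667, -0.0]
contact_force: [0.2, 1.1, -0.3]
finger_gap: 0.085
gripper_force: 0.0
```

```bash
python3 snap.py w5 wrist; python3 m.py w5|grep -E 'blackt|greent|red|blue|brass|top'
python3 - <<'E'
from plan import *
plan([[(.5649,-.2108,.22),104.1,.085,10]])
plan([[(.4522,-.2888,.22),92.7,.085,10]])
E
```

```text
blacktop px 452 219 n 360 rect [ 793.2 -103.8   19.8   52.7] -32.2 med [ 0.7866 -0.0981  0.0749]
blacktop px 244 237 n 142 rect [559.  -97.3  29.1  64.5] 66.2 med [ 0.5662 -0.0946  0.0717]
blacktop px 79 295 n 245 rect [ 355.5 -149.    29.4   61.8] 38.2 med [ 0.3617 -0.145   0.0713]
blacktop px 261 322 n 1380 rect [ 566.  -210.2   40.5   55.8] -76.1 med [ 0.5664 -0.2074  0.074 ]
greentop px 238 250 n 1658 rect [ 552.8 -112.1   39.6   56.4] -80.6 med [ 0.5537 -0.1105  0.074 ]
greentop px 70 299 n 1088 rect [ 343.  -157.9   41.2   50.2] 2.1 med [ 0.3484 -0.1505  0.0739]
bar/post top px 278 65 n 4676 rect [617.2  52.1  24.1  87.7] -6.2 med [0.6178 0.0577 0.1602]
tcp [ 0.6069 -0.0498  0.263 ] a 83.69 tilt [ 3.e-04 -4.e-04 -1.e+00] F [-0.09  1.16  0.18] gap 0.0849 gf 0.0 t 12.03
CALL [[-0.1646, -0.0241, 0.043], [0.0003, 0.0004, -0.3563], 0.085] x10
tcp [ 0.6069 -0.0498  0.263 ] a 83.69 tilt [ 3.e-04 -4.e-04 -1.e+00] F [-0.09  1.16  0.18] gap 0.0849 gf 0.0 t 12.03
CALL [[-0.2545, -0.1275, 0.043], [0.0004, 0.0004, -0.1573], 0.085] x10
```

View pics/w5.png

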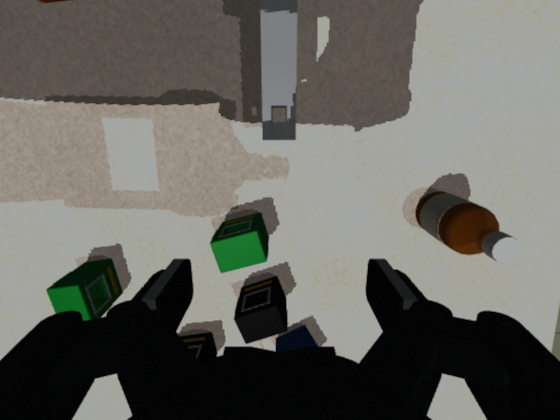

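The view shows the remaining black weight at (262,305), the green decoy at (240,245) and the bar with weight 2 out of frame at its far end. Next is weight 4.

>>> carry_out --series '[[[-0.164,-0.024,0.043],[0,0,-0.356],0.085],[[-0.164,-0.024,0.043],[0,0,-0.356],0.085],[[-0.164,-0.024,0.043],[0,0,-0.356],0.085],[[-0.164,-0.024,0.043],[0,0,-0.356],0.085],[[-0.164,-0.024,0.043],[0,0,-0.356],0.085],[[-0.164,-0.024,0.043],[0,0,-0.356],0.085],[[-0.164,-0.024,0.043],[0,0,-0.356],0.085]]'

```text
time_s: 12.62
eef_pos: [0.5662, -0.2071, 0.2199]
orientation: [-0.0, 0.614, 0.789, 0.0]
contact_force: [-0.6, 1.0, 0.3]
finger_gap: 0.0848
gripper_force: 0.0
```

```bash
python3 snap.py w6 wrist; python3 m.py w6|grep -E 'blackt|greent|red|blue|brass|top'
python3 - <<'E'
from plan import *
plan([[(.5655,-.2106,.062),104.1,.085,10]])
E
```

```text
blacktop px 58 93 n 408 rect [ 361.8 -160.8    3.3   54.3] 2.3 med [ 0.3619 -0.1579  0.0717]
blacktop px 291 95 n 3169 rect [ 552.5 -113.2   39.4   55.3] -81.0 med [ 0.5522 -0.1128  0.0741]
blacktop px 542 169 n 648 rect [ 789.5 -118.9   18.3   50.8] 15.0 med [ 0.7836 -0.1178  0.0742]
blacktop px 277 207 n 2477 rect [ 565.1 -210.2   39.7   55.4] -75.7 med [ 0.5649 -0.2092  0.0741]
blacktop px 144 253 n 2047 rect [ 452.9 -288.9   40.4   56. ] -87.5 med [ 0.4504 -0.2848  0.074 ]
blacktop px 294 295 n 104 rect [ 603.9 -295.     2.7   15.7] -72.8 med [ 0.6037 -0.2946  0.0746]
greentop px 34 89 n 3643 rect [ 342.5 -161.8   41.9   55.3] 2.3 med [ 0.3446 -0.1603  0.0741]
greentop px 291 95 n 3242 rect [ 552.4 -113.2   39.3   55. ] -80.7 med [ 0.5525 -0.1128  0.0741]
red px 294 307 n 518 rect [ 605.8 -303.8   15.    21. ] 15.3 med [ 0.6043 -0.2968  0.0928]
tcp [ 0.5665 -0.2065  0.2202] a 104.32 tilt [ 6.e-04  2.e-04 -1.e+00] F [-0.17  1.49 -0.05] gap 0.0852 gf 0.0 t 12.67
CALL [[-0.0037, -0.002, 0.1582], [0.0006, -0.0001, 0.0038], 0.085] x10
```

>>> carry_out --series '[[[-0.002,-0.001,0.158],[0,0,0],0.085],[[-0.002,-0.001,0.158],[0,0,0],0.085],[[-0.002,-0.001,0.158],[0,0,0],0.085],[[-0.002,-0.001,0.158],[0,0,0],0.085],[[-0.002,-0.001,0.158],[0,0,0],0.085],[[-0.002,-0.001,0.158],[0,0,0],0.04],[[-0.002,-0.001,0.158],[0,0,0],0.04],[[-0.002,-0.001,0.158],[0,0,0],0.04],[[-0.002,-0.001,0.158],[0,0,0],0.04],[[-0.002,-0.001,0.158],[0,0,0],0.04]]'

```text
time_s: 13.5
eef_pos: [0.567, -0.21, 0.0653]
orientation: [0.002, 0.614, 0.79, 0.001]
contact_force: [-0.8, 1.9, 7.2]
finger_gap: 0.0554
gripper_force: 65.6
```

>>> carry_out --series '[[[0,0,0],[0,0,0],0.04],[[0,0,-0.04],[0,0,0],0.04],[[0,0,-0.08],[0,0,0],0.04],[[0,0,-0.12],[0,0,0],0.04],[[0,0,-0.12],[0,0,0],0.04],[[0,0,-0.12],[0,0,0],0.04],[[0,0,-0.12],[0,0,0],0.04],[[0,0,-0.12],[0,0,0],0.04]]'

```text
time_s: 14.17
eef_pos: [0.5649, -0.2095, 0.1803]
orientation: [-0.001, 0.614, 0.79, -0.0]
contact_force: [-0.0, 1.1, -6.9]
finger_gap: 0.0549
gripper_force: 69.1
```

>>> carry_out --series '[[[0,0,0],[0,0,0],0.04]]'

```text
time_s: 14.25
eef_pos: [0.5649, -0.2095, 0.1801]
orientation: [-0.001, 0.614, 0.79, -0.0]
contact_force: [0.0, -0.1, -5.5]
finger_gap: 0.0553
gripper_force: 69.1
```

Run:
```python
from plan import *
plan([[(.6073,-.0394,.1675),83.9,.04,10]])
plan([[(.428,.05,.18),88.4,.04,10],[(.428,.260,.18),88.4,.04,10]])
```

```text
tcp [ 0.5649 -0.2095  0.1801] a 104.3 tilt [-0.0024  0.001  -1.    ] F [ 0.01 -0.13 -5.46] gap 0.0553 gf 69.1 t 14.25
CALL [[0.1543, 0.0831, 0.0127], [-0.0023, -0.0012, 0.356], 0.04] x10
tcp [ 0.5649 -0.2095  0.1801] a 104.3 tilt [-0.0024  0.001  -1.    ] F [ 0.01 -0.13 -5.46] gap 0.0553 gf 69.1 t 14.25
CALL [[0.2853, -0.0686, 0.0007], [-0.0022, -0.0013, 0.2774], 0.04] x10
CALL [[0.2099, -0.0058, -0.0], [-0.0, 0.0, 0.0], 0.04] x10
```

This one is solid too, at 5.5 N. On to the bar.

>>> carry_out --series '[[[0.154,0.083,0.0127],[0,0,0.356],0.04],[[0.154,0.083,0.0127],[0,0,0.356],0.04],[[0.154,0.083,0.0127],[0,0,0.356],0.04],[[0.154,0.083,0.0127],[0,0,0.356],0.04],[[0.154,0.083,0.0127],[0,0,0.356],0.04],[[0.154,0.083,0.0127],[0,0,0.356],0.04],[[0.154,0.083,0.0127],[0,0,0.356],0.04],[[0.154,0.083,0.0127],[0,0,0.356],0.04],[[0.154,0.083,0.0127],[0,0,0.356],0.04]]'

```text
time_s: 15.0
eef_pos: [0.6076, -0.041, 0.1688]
orientation: [-0.0, 0.744, 0.668, -0.0]
contact_force: [0.9, -0.1, -5.9]
finger_gap: 0.0553
gripper_force: 68.8
```

```bash
cat > slot.py <<'E'
from plan import *
import sys
d=np.array([np.cos(np.radians(-96.1)),np.sin(np.radians(-96.1))]);h=np.array([.6143,.0262])
s=float(sys.argv[1]);q=h+d*s
plan([[(q[0],q[1],.1675),83.9,.04,10]])
w=cam('side');W=cloud(w)
m=(abs(W[...,0]-.607)<.04)&(W[...,1]>-.075)&(W[...,1]<-.045)&(W[...,2]>.06)&(W[...,2]<.15);print('underside',np.percentile(W[m][:,2],1))
w=cam('wrist');W=cloud(w);m=(abs(W[...,2]-.172)<.004)&(abs(W[...,0]-.628)<.035)&(W[...,1]>.04)
print('hung weight', rect(W[m]) if (m.sum()>20) else None, 's range',np.percentile((W[m][:,:2]-h)@d,[2,98]) if m.any() else '')
E
sed -i '1a from m import rect' slot.py; python3 slot.py -0.084
```

```text
tcp [ 0.6076 -0.041   0.1688] a 83.85 tilt [-5.e-04 -2.e-04 -1.e+00] F [ 0.9  -0.1  -5.86] gap 0.0553 gf 68.8 t 15.0
CALL [[0.1515, -0.0007, 0.0012], [-0.0005, 0.0002, -0.0009], 0.04] x10
underside 0.10501372015037909
hung weight None s range
```

>>> carry_out --series '[[[0.02,-0.0005,0.001],[0,0,0],0.04],[[0.04,-0.0005,0.001],[0,0,0],0.04],[[0.06,-0.0005,0.001],[0,0,0],0.04],[[0.075,-0.0005,0.001],[0,0,0],0.04]]'

```text
time_s: 15.43
eef_pos: [0.6154, 0.0352, 0.1682]
orientation: [-0.0, 0.744, 0.668, 0.0]
contact_force: [0.8, -0.1, -6.1]
finger_gap: 0.0556
gripper_force: 68.8
```

>>> carry_out --series '[[[0.02,0,0],[0,0,0],0.04],[[0.04,0,0],[0,0,0],0.04],[[0.055,0,0],[0,0,0],0.04],[[0.068,0,0],[0,0,0],0.04],[[0.074,0,0],[0,0,0],0.04],[[0.074,0,0.002],[0,0,0],0.04],[[0.074,0,0.004],[0,0,0],0.04],[[0.074,0,0.005],[0,0,0],0.04]]'

```text
time_s: 16.1
eef_pos: [0.6232, 0.1077, 0.1634]
orientation: [-0.0, 0.744, 0.668, 0.0]
contact_force: [-4.6, 2.5, 6.4]
finger_gap: 0.0552
gripper_force: 70.0
```

>>> carry_out --series '[[[0,0,0],[0,0,0],0.065],[[0,0,0],[0,0,0],0.085],[[0,0,0],[0,0,0],0.085],[[0,0,0],[0,0,0],0.085],[[0,0,-0.03],[0,0,0],0.085],[[0,0,-0.07],[0,0,0],0.085],[[0,0,-0.1],[0,0,0],0.085],[[0,0,-0.1],[0,0,0],0.085]]'

```text
time_s: 16.77
eef_pos: [0.6245, 0.1082, 0.2708]
orientation: [0.003, 0.744, 0.668, 0.004]
contact_force: [-0.3, 0.1, 0.1]
finger_gap: 0.0848
gripper_force: 0.0
```

```bash
python3 snap.py side6 side; python3 snap.py w7 wrist; python3 m.py w7 side6 |grep -E 'blackt|greent|side'
python3 - <<'E'
from plan import *
plan([[(.54,-.1,.24),88,.085,6],[(.452,-.289,.22),92.6,.085,10]])
import cv2
a=cv2.imread('pics/side6.png');cv2.imwrite('pics/c6.png',np.hstack([cv2.resize(a,(400,300)),cv2.resize(cv2.imread('pics/w7.png'),(400,300))]))
E
```

```text
blacktop px 73 114 n 2560 rect [429.  210.4  40.6  57.1] 88.0 med [0.4313 0.2104 0.078 ]
blacktop px 103 400 n 169 rect [ 361.1 -155.9   20.    56.7] 22.2 med [ 0.3618 -0.1466  0.0709]
greentop px 95 405 n 832 rect [ 344.2 -156.8   42.3   52.6] -3.5 med [ 0.3494 -0.1565  0.074 ]
side6
blacktop px 277 181 n 22 rect [601.4 200.9  10.2  39.3] 11.5 med [0.6019 0.1869 0.0739]
blacktop px 215 192 n 211 rect [425.6 206.8  42.3  55.3] 89.8 med [0.4262 0.1997 0.0772]
blacktop px 288 347 n 538 rect [ 451.2 -292.3   39.5   55.6] -87.5 med [ 0.4505 -0.2936  0.0738]
greentop px 301 267 n 334 rect [ 550.5 -115.5   40.2   54.5] -83.0 med [ 0.5492 -0.1174  0.0738]
greentop px 218 312 n 426 rect [ 341.8 -163.2   38.2   57.1] 0.7 med [ 0.3413 -0.1668  0.074 ]
tcp [0.6236 0.1081 0.2648] a 83.89 tilt [ 2.7e-03  3.0e-04 -1.0e+00] F [-0.05  0.12 -0.39] gap 0.0851 gf 0.0 t 16.87
CALL [[-0.2158, -0.061, 0.0245], [0.0027, -0.0005, -0.0717], 0.085] x6 | [[-0.4131, -0.1285, 0.0442], [0.0027, -0.0004, -0.152], 0.085] x4
CALL [[-0.0, 0.0, -0.0], [-0.0, 0.0, 0.0], 0.085] x6
```

View pics/c6.png

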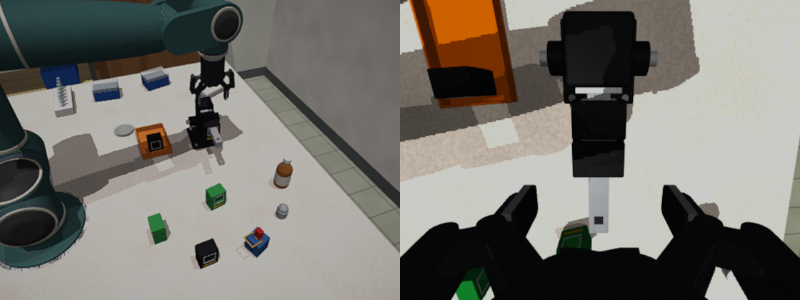

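Both weights hang on the bar between the collar (598,92) and the hole (599,220) of the composite. The last black weight is at (206,252) in the side half.

>>> carry_out --series '[[[-0.21,-0.06,0.02],[0,0,-0.08],0.085],[[-0.21,-0.06,0.02],[0,0,-0.08],0.085],[[-0.21,-0.06,0.02],[0,0,-0.08],0.085],[[-0.21,-0.06,0.02],[0,0,-0.08],0.085],[[-0.21,-0.06,0.02],[0,0,-0.08],0.085],[[-0.21,-0.06,0.02],[0,0,-0.08],0.085],[[-0.21,-0.06,0.02],[0,0,-0.08],0.085]]'

```text
time_s: 17.45
eef_pos: [0.5399, -0.0967, 0.2418]
orientation: [-0.001, 0.718, 0.696, -0.001]
contact_force: [0.3, 0.0, -0.1]
finger_gap: 0.085
gripper_force: 0.0
```

Run:
```python
from plan import *
plan([[(.452,-.289,.22),92.6,.085,8]])
```

```text
tcp [ 0.5399 -0.0967  0.2418] a 88.29 tilt [-1.7e-03 -1.0e-04 -1.0e+00] F [ 0.31  0.03 -0.06] gap 0.085 gf 0.0 t 17.45
CALL [[-0.1948, -0.0821, 0.0219], [-0.0017, 0.0001, -0.0753], 0.085] x8
```

>>> carry_out --series '[[[-0.195,-0.082,0.022],[0,0,-0.075],0.085],[[-0.195,-0.082,0.022],[0,0,-0.075],0.085],[[-0.195,-0.082,0.022],[0,0,-0.075],0.085],[[-0.195,-0.082,0.022],[0,0,-0.075],0.085],[[-0.195,-0.082,0.022],[0,0,-0.075],0.085],[[-0.195,-0.082,0.022],[0,0,-0.075],0.085],[[-0.195,-0.082,0.022],[0,0,-0.075],0.085],[[-0.195,-0.082,0.022],[0,0,-0.075],0.085]]'

```text
time_s: 18.12
eef_pos: [0.4545, -0.2864, 0.2206]
orientation: [-0.0, 0.69, 0.724, 0.0]
contact_force: [0.3, 1.1, 0.8]
finger_gap: 0.085
gripper_force: 0.0
```

```bash
python3 snap.py w8 wrist; python3 m.py w8|grep -E 'blackt|greent|red|blue|brass|top'
python3 - <<'E'
from plan import *
plan([[(.452,-.289,.062),92.6,.085,10]])
E
```

```text
blacktop px 414 12 n 1832 rect [ 554.  -126.5   20.4   57.6] -88.9 med [ 0.5507 -0.1256  0.0739]
blacktop px 173 53 n 290 rect [ 361.  -164.3   16.    55.9] -14.7 med [ 0.3618 -0.1637  0.0722]
blacktop px 277 206 n 2500 rect [ 452.5 -289.4   40.3   55.8] -87.8 med [ 0.4525 -0.2878  0.0741]
blacktop px 433 227 n 186 rect [ 600.7 -301.8   11.8   23.6] -23.2 med [ 0.5995 -0.2988  0.0742]
greentop px 414 12 n 1819 rect [ 553.6 -122.9   21.    55.8] -80.9 med [ 0.5505 -0.1256  0.0739]
greentop px 149 48 n 3867 rect [ 342.8 -162.    40.6   55.1] 1.9 med [ 0.3437 -0.1612  0.0741]
red px 441 233 n 806 rect [ 606.4 -308.3   15.5   28.6] 13.6 med [ 0.601  -0.3022  0.0894]
tcp [ 0.4548 -0.286   0.2208] a 92.82 tilt [-2.e-04  6.e-04 -1.e+00] F [-0.01  0.9   0.27] gap 0.085 gf 0.0 t 18.17
CALL [[-0.003, -0.0029, 0.1588], [-0.0002, -0.0007, 0.0039], 0.085] x10
```

>>> carry_out --series '[[[-0.002,-0.002,0.158],[0,0,0],0.085],[[-0.002,-0.002,0.158],[0,0,0],0.085],[[-0.002,-0.002,0.158],[0,0,0],0.085],[[-0.002,-0.002,0.158],[0,0,0],0.085],[[-0.002,-0.002,0.158],[0,0,0],0.085],[[-0.002,-0.002,0.158],[0,0,0],0.04],[[-0.002,-0.002,0.158],[0,0,0],0.04],[[-0.002,-0.002,0.158],[0,0,0],0.04],[[-0.002,-0.002,0.158],[0,0,0],0.04],[[-0.002,-0.002,0.158],[0,0,0],0.04]]'

```text
time_s: 19.0
eef_pos: [0.4536, -0.2895, 0.0662]
orientation: [0.002, 0.69, 0.724, 0.001]
contact_force: [-0.2, 3.7, 7.8]
finger_gap: 0.0553
gripper_force: 64.6
```

>>> carry_out --series '[[[0,0,0],[0,0,0],0.04],[[0,0,-0.04],[0,0,0],0.04],[[0,0,-0.08],[0,0,0],0.04],[[0,0,-0.12],[0,0,0],0.04],[[0,0,-0.12],[0,0,0],0.04],[[0,0,-0.12],[0,0,0],0.04],[[0,0,-0.12],[0,0,0],0.04],[[0,0,-0.12],[0,0,0],0.04]]'

```text
time_s: 19.67
eef_pos: [0.4517, -0.2887, 0.1816]
orientation: [-0.001, 0.69, 0.724, -0.0]
contact_force: [-0.0, 0.6, -5.9]
finger_gap: 0.0547
gripper_force: 69.6
```

>>> carry_out --series '[[[0,0,0],[0,0,0],0.04]]'

```text
time_s: 19.75
eef_pos: [0.4517, -0.2888, 0.1815]
orientation: [-0.001, 0.69, 0.724, -0.0]
contact_force: [-0.8, 0.3, -4.9]
finger_gap: 0.0548
gripper_force: 69.6
```

Run:
```python
from plan import *
plan([[(.6073,-.0394,.1675),83.9,.04,10]])
plan([[(.428,-.0,.18),88.4,.04,10],[(.428,.262,.18),88.4,.04,10]])
```

```text
tcp [ 0.4517 -0.2888  0.1815] a 92.78 tilt [-0.002   0.0014 -1.    ] F [-0.81  0.32 -4.92] gap 0.0548 gf 69.6 t 19.75
CALL [[0.2415, 0.1675, 0.0141], [-0.002, -0.0013, 0.1549], 0.04] x10
tcp [ 0.4517 -0.2888  0.1815] a 92.78 tilt [-0.002   0.0014 -1.    ] F [-0.81  0.32 -4.92] gap 0.0548 gf 69.6 t 19.75
CALL [[0.2896, -0.0097, 0.002], [-0.002, -0.0014, 0.0764], 0.04] x10
CALL [[0.2619, -0.0073, -0.0], [0.0, -0.0, 0.0], 0.04] x10
```

Solid as well. On to the bar.

>>> carry_out --series '[[[0.2415,0.1675,0.013],[0,0,0.155],0.04],[[0.2415,0.1675,0.013],[0,0,0.155],0.04],[[0.2415,0.1675,0.013],[0,0,0.155],0.04],[[0.2415,0.1675,0.013],[0,0,0.155],0.04],[[0.2415,0.1675,0.013],[0,0,0.155],0.04],[[0.2415,0.1675,0.013],[0,0,0.155],0.04],[[0.2415,0.1675,0.013],[0,0,0.155],0.04],[[0.2415,0.1675,0.013],[0,0,0.155],0.04],[[0.2415,0.1675,0.013],[0,0,0.155],0.04],[[0.2415,0.1675,0.013],[0,0,0.155],0.04]]'

```text
time_s: 20.58
eef_pos: [0.6075, -0.0394, 0.1687]
orientation: [-0.001, 0.743, 0.669, -0.001]
contact_force: [-0.6, -0.6, -6.4]
finger_gap: 0.0551
gripper_force: 69.3
```

```bash
python3 slot.py -0.039
```

```text
tcp [ 0.6075 -0.0394  0.1687] a 83.97 tilt [-0.0023 -0.     -1.    ] F [-0.57 -0.61 -6.37] gap 0.0551 gf 69.3 t 20.58
CALL [[0.105, -0.0, 0.0012], [-0.0022, 0.0002, 0.0011], 0.04] x10
underside 0.10309981704204392
hung weight None s range
```

>>> carry_out --series '[[[0.02,0,0.001],[0,0,0],0.04],[[0.04,0,0.001],[0,0,0],0.04],[[0.06,0,0.001],[0,0,0],0.04],[[0.08,0,0.001],[0,0,0],0.04],[[0.095,0,0.001],[0,0,0],0.04],[[0.104,0,0.001],[0,0,0],0.04],[[0.105,0,0.001],[0,0,0],0.04],[[0.105,0,0.003],[0,0,0],0.04],[[0.105,0,0.005],[0,0,0],0.04],[[0.105,0,0.006],[0,0,0],0.04]]'

```text
time_s: 21.52
eef_pos: [0.6189, 0.0638, 0.1644]
orientation: [0.0, 0.744, 0.668, 0.0]
contact_force: [-5.3, -0.2, 5.8]
finger_gap: 0.0546
gripper_force: 70.8
```

>>> carry_out --series '[[[0,0,0],[0,0,0],0.065],[[0,0,0],[0,0,0],0.085],[[0,0,0],[0,0,0],0.085],[[0,0,0],[0,0,0],0.085],[[0,0,-0.03],[0,0,0],0.085],[[0,0,-0.07],[0,0,0],0.085],[[0,0,-0.1],[0,0,0],0.085],[[0,0,-0.1],[0,0,0],0.085]]'

```text
time_s: 22.18
eef_pos: [0.6203, 0.0646, 0.2717]
orientation: [0.003, 0.744, 0.668, 0.003]
contact_force: [0.4, 0.5, -0.0]
finger_gap: 0.0855
gripper_force: 0.0
```

```bash
python3 snap.py w9 wrist; python3 snap.py scene9 scene; python3 snap.py side9 side; python3 m.py side9 scene9|grep -E 'side|scene|blackt|red|blue|brass'
python3 - <<'E'
from plan import *
plan([[(.605,-.2,.3),90,.085,10]])
f=np.load('w9.npz');w=f['w']
d=np.array([np.cos(np.radians(-96.1)),np.sin(np.radians(-96.1))]);h=np.array([.6143,.0262]);n=np.array([-d[1],d[0]])
m=(w[...,2]>.168)&(w[...,2]<.178)&(abs((w[...,:2]-h)@n)<.03);p=w[m];s=(p[:,:2]-h)@d
hh,e=np.histogram(s,np.arange(-.16,0,.004));print([(round(e[i],3),hh[i]) for i in range(len(hh))])
E
```

```text
side9
blacktop px 277 181 n 20 rect [601.2 196.3  10.1  32.7] 11.9 med [0.6024 0.1854 0.0744]
blacktop px 215 192 n 202 rect [426.5 207.6  40.6  53.1] 86.8 med [0.4262 0.1996 0.0774]
red px 362 326 n 132 rect [ 604.1 -307.3   15.8   17.9] 16.8 med [ 0.6019 -0.3102  0.0894]
scene9
blacktop px 296 173 n 110 rect [431.2 205.5  39.9  55.9] 86.5 med [0.4394 0.2002 0.0759]
blacktop px 339 211 n 33 rect [659.4 185.3  21.6  34.6] -43.0 med [0.6615 0.1831 0.0739]
red px 198 284 n 71 rect [ 609.8 -307.4   15.2   19.4] 10.7 med [ 0.6136 -0.308   0.087 ]
tcp [0.6189 0.0646 0.2641] a 83.9 tilt [ 4.e-04  0.e+00 -1.e+00] F [-0.16  0.22 -1.01] gap 0.085 gf 0.0 t 22.33
CALL [[-0.2646, 0.0143, -0.0359], [0.0004, -0.0, -0.1065], 0.085] x10
[(np.float64(-0.16), np.int64(74)), (np.float64(-0.156), np.int64(598)), (np.float64(-0.152), np.int64(296)), (np.float64(-0.148), np.int64(0)), (np.float64(-0.144), np.int64(353)), (np.float64(-0.14), np.int64(525)), (np.float64(-0.136), np.int64(519)), (np.float64(-0.132), np.int64(485)), (np.float64(-0.128), np.int64(480)), (np.float64(-0.124), np.int64(477)), (np
[... 356 characters left out ...]
(445)), (np.float64(-0.08), np.int64(379)), (np.float64(-0.076), np.int64(432)), (np.float64(-0.072), np.int64(384)), (np.float64(-0.068), np.int64(376)), (np.float64(-0.064), np.int64(282)), (np.float64(-0.06), np.int64(231)), (np.float64(-0.056), np.int64(389)), (np.float64(-0.052), np.int64(367)), (np.float64(-0.048), np.int64(359)), (np.float64(-0.044), np.int64(354)), (np.float64(-0.04), np.int64(355)), (np.float64(-0.036), np.int64(341)), (np.float64(-0.032), np.int64(341)), (np.float64(-0.028), np.int64(332)), (np.float64(-0.024), np.int64(341)), (np.float64(-0.02), np.int64(142)), (np.float64(-0.016), np.int64(0)), (np.float64(-0.012), np.int64(0)), (np.float64(-0.008), np.int64(0))]
```

View pics/w9.png

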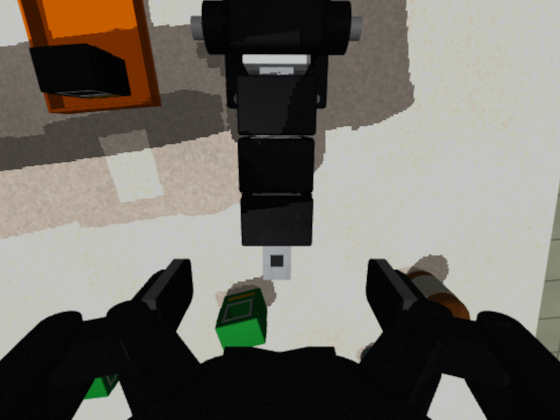

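All three solid weights hang at s = -0.144 to -0.0185 m, and the hole is free at (277,261). No other black weight is in view. Now the pin.

>>> carry_out --series '[[[-0.364,0.025,0],[0,0,0],0.085],[[-0.364,0.025,0],[0,0,0],0.085],[[-0.364,0.025,0],[0,0,0],0.085],[[-0.364,0.025,0],[0,0,0],0.085],[[-0.364,0.025,0],[0,0,0],0.085],[[-0.364,0.025,0],[0,0,0],0.085],[[-0.364,0.025,0],[0,0,0],0.085],[[-0.364,0.025,0],[0,0,0],0.085],[[-0.364,0.025,0],[0,0,0],0.085],[[-0.364,0.025,0],[0,0,0],0.085]]'

```text
time_s: 23.17
eef_pos: [0.6038, -0.305, 0.2616]
orientation: [-0.001, 0.745, 0.667, -0.001]
contact_force: [-0.2, 0.8, 0.1]
finger_gap: 0.0852
gripper_force: 0.0
```

>>> carry_out --series '[[[0,0,0],[0,0,0],0.085],[[0,0,0],[0,0,0],0.085],[[0,0,0],[0,0,0],0.085]]'

```text
time_s: 23.42
eef_pos: [0.6052, -0.2989, 0.2635]
orientation: [-0.0, 0.743, 0.669, -0.0]
contact_force: [-0.0, 0.8, 1.2]
finger_gap: 0.0851
gripper_force: 0.0
```

```bash
cat > pin.py <<'E'
from m import *
import sys
w,im=load(sys.argv[1]);z=w[...,2];hsv=cv2.cvtColor(im,cv2.COLOR_RGB2HSV);H,S,V=[hsv[...,i].astype(int) for i in range(3)]
near=(abs(w[...,0]-.605)<.08)&(abs(w[...,1]+.306)<.08)
def r(t,m):
    p=w[m&near]
    if len(p)>4: print(t,len(p),'rect',*rect(p),'z',np.round(np.percentile(p[:,2],[2,50,98]),4))
red=(S>120)&((H<8)|(H>172))
r('redtop',red&(z>np.nanpercentile(z[red&near],90)-.003));r('stand',(z>.052)&(z<.059)&(H>100)&(H<125)&(S>80))
r('brass',(H>12)&(H<32)&(S>70)&(z>.06)&(z<.09))
E
python3 snap.py w10 wrist; python3 pin.py w10; python3 -c "
from plan import *
plan([])"
```

```text
redtop 203 rect [ 604.9 -283.9   12.1  122. ] 84.0 z [0.3292 0.334  0.3406]
stand 1276 rect [ 606.7 -304.2   50.    50.1] -67.2 z [0.0544 0.0561 0.0575]
brass 311 rect [ 584.8 -310.3   39.6   41. ] -74.8 z [0.0651 0.0713 0.0743]
tcp [ 0.6053 -0.2988  0.2638] a 83.97 tilt [-3.e-04  3.e-04 -1.e+00] F [ 0.19 -0.38  0.1 ] gap 0.0851 gf 0.0 t 23.47
```

View pics/w10.png

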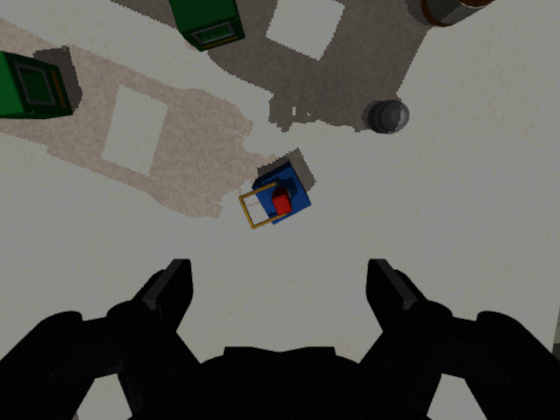

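The pin's red head is at (283,202), with its brass loop to the left at (257,206) on the blue stand. The steel objective at (387,116) is well clear. I'll refine the red head's pose.

```bash
sed -i "s/^near=.*/near=(abs(w[...,0]-.605)<.08)\&(abs(w[...,1]+.306)<.08)\&(z<.12)/" pin.py; sed -i "s/^r('redtop'.*stand',/r('redtop',red\&(z>.088)\&(z<.12));r('redtop2',red\&(z>np.nanmax(z[red\&near])-.004));r('stand',/" pin.py; python3 pin.py w10
python3 - <<'E'
from plan import *
plan([[(.6065,-.3045,.26),15.3,.06,10]])
E
```

```text
redtop 306 rect [ 606.5 -304.1   15.8   20.3] 13.9 z [0.0895 0.094  0.0954]
redtop2 288 rect [ 606.6 -304.3   15.7   19.9] 14.7 z [0.0922 0.0941 0.0954]
stand 1276 rect [ 606.7 -304.2   50.    50.1] -67.2 z [0.0544 0.0561 0.0575]
brass 311 rect [ 584.8 -310.3   39.6   41. ] -74.8 z [0.0651 0.0713 0.0743]
tcp [ 0.6053 -0.2988  0.2638] a 83.97 tilt [-3.e-04  3.e-04 -1.e+00] F [ 0.19 -0.38  0.1 ] gap 0.0851 gf 0.0 t 23.47
CALL [[-0.0055, 0.0018, 0.0038], [-0.0004, -0.0, 1.1985], 0.06] x10
```

>>> carry_out --series '[[[-0.0055,0.0018,0.004],[0,0,1.2],0.05],[[-0.0055,0.0018,0.004],[0,0,1.2],0.05],[[-0.0055,0.0018,0.004],[0,0,1.2],0.05],[[-0.0055,0.0018,0.004],[0,0,1.2],0.05],[[-0.0055,0.0018,0.004],[0,0,1.2],0.05],[[-0.0055,0.0018,0.004],[0,0,1.2],0.05],[[-0.0055,0.0018,0.004],[0,0,1.2],0.05],[[-0.0055,0.0018,0.004],[0,0,1.2],0.05],[[-0.0055,0.0018,0.004],[0,0,1.2],0.05],[[-0.0055,0.0018,0.004],[0,0,1.2],0.05]]'

```text
time_s: 24.3
eef_pos: [0.6066, -0.3044, 0.2603]
orientation: [0.0, 0.992, 0.129, 0.0]
contact_force: [0.7, 0.1, -1.2]
finger_gap: 0.0497
gripper_force: 0.0
```

>>> carry_out --series '[[[0,0,0.04],[0,0,0],0.05],[[0,0,0.08],[0,0,0],0.05],[[0,0,0.11],[0,0,0],0.05],[[0,0,0.11],[0,0,0],0.05],[[0,0,0.11],[0,0,0],0.05],[[0,0,0.11],[0,0,0],0.05]]'

```text
time_s: 24.8
eef_pos: [0.6072, -0.3055, 0.1528]
orientation: [0.001, 0.991, 0.132, 0.001]
contact_force: [0.8, -0.2, 0.6]
finger_gap: 0.0504
gripper_force: 0.0
```

```bash
python3 snap.py w11 wrist; python3 pin.py w11
python3 - <<'E'
from plan import *
plan([[(.6066,-.3043,.096),15,.05,10]])
E
```

```text
redtop 757 rect [ 606.9 -304.9   16.2   18.8] 14.9 z [0.0889 0.0939 0.0953]
redtop2 691 rect [ 606.9 -304.9   16.1   18.8] 14.5 z [0.0925 0.094  0.0953]
stand 2414 rect [ 606.4 -304.7   49.5   50.7] -67.2 z [0.0545 0.0561 0.0574]
brass 728 rect [ 585.1 -310.8   39.8   40.8] -75.1 z [0.0652 0.071  0.0743]
tcp [ 0.6073 -0.3057  0.1533] a 15.18 tilt [ 0.0032 -0.0018 -1.    ] F [ 0.71 -0.41  0.93] gap 0.0499 gf 0.0 t 24.85
CALL [[-0.0005, -0.0017, 0.0573], [0.0025, -0.0026, 0.0031], 0.05] x10
```

>>> carry_out --series '[[[0,-0.001,0.03],[0,0,0],0.05],[[0,-0.001,0.05],[0,0,0],0.05],[[0,-0.001,0.0575],[0,0,0],0.05],[[0,-0.001,0.0575],[0,0,0],0.05],[[0,-0.001,0.0575],[0,0,0],0.05],[[0,-0.001,0.0575],[0,0,0],0.012],[[0,-0.001,0.0575],[0,0,0],0.012],[[0,-0.001,0.0575],[0,0,0],0.012],[[0,-0.001,0.0575],[0,0,0],0.012],[[0,-0.001,0.0575],[0,0,0],0.012]]'

```text
time_s: 25.68
eef_pos: [0.6066, -0.305, 0.0944]
orientation: [0.001, 0.991, 0.132, 0.001]
contact_force: [-1.1, 0.5, 6.4]
finger_gap: 0.019
gripper_force: 58.7
```

>>> carry_out --series '[[[0,-0.001,0],[0,0,0],0.012],[[0,-0.001,0],[0,0,0],0.012],[[0,-0.001,0],[0,0,0],0.012]]'

```text
time_s: 25.93
eef_pos: [0.6064, -0.3044, 0.0945]
orientation: [0.001, 0.991, 0.132, 0.001]
contact_force: [0.9, -2.1, 5.0]
finger_gap: 0.0188
gripper_force: 58.6
```

Run:
```python
from plan import *
plan([[(.6066,-.3043,.3),15,.012,10]])
```

```text
tcp [ 0.6064 -0.3044  0.0945] a 15.14 tilt [ 0.0023 -0.0018 -1.    ] F [ 0.94 -2.1   4.97] gap 0.0188 gf 58.6 t 25.93
CALL [[0.0005, 0.0005, -0.2055], [0.0023, -0.0018, 0.0024], 0.012] x10
```

>>> carry_out --series '[[[0,0,-0.02],[0,0,0],0.012],[[0,0,-0.04],[0,0,0],0.012],[[0,0,-0.065],[0,0,0],0.012],[[0,0,-0.1],[0,0,0],0.012],[[0,0,-0.14],[0,0,0],0.012],[[0,0,-0.18],[0,0,0],0.012],[[0,0,-0.205],[0.002,-0.002,0],0.012],[[0,0,-0.205],[0.002,-0.002,0],0.012],[[0,0,-0.205],[0.002,-0.002,0],0.012]]'

```text
time_s: 26.68
eef_pos: [0.6061, -0.3039, 0.2999]
orientation: [0.0, 0.991, 0.132, 0.0]
contact_force: [0.4, 0.4, -1.1]
finger_gap: 0.0188
gripper_force: 59.9
```

Run:
```python
from plan import *
plan([[(.6113,-.002,.3),83.9,.012,10]])
```

```text
tcp [ 0.6061 -0.3039  0.2999] a 15.14 tilt [ 6.e-04 -3.e-04 -1.e+00] F [ 0.38  0.39 -1.1 ] gap 0.0188 gf 59.9 t 26.68
CALL [[0.0839, -0.29, -0.0002], [0.0007, -0.0002, -1.2001], 0.012] x10
```

>>> carry_out --series '[[[0.084,-0.29,0],[0,0,-1.2],0.012],[[0.084,-0.29,0],[0,0,-1.2],0.012],[[0.084,-0.29,0],[0,0,-1.2],0.012],[[0.084,-0.29,0],[0,0,-1.2],0.012],[[0.084,-0.29,0],[0,0,-1.2],0.012],[[0.084,-0.29,0],[0,0,-1.2],0.012],[[0.084,-0.29,0],[0,0,-1.2],0.012],[[0.084,-0.29,0],[0,0,-1.2],0.012],[[0.084,-0.29,0],[0,0,-1.2],0.012],[[0.084,-0.29,0],[0,0,-1.2],0.012]]'

```text
time_s: 27.52
eef_pos: [0.6107, -0.0005, 0.2965]
orientation: [-0.002, 0.741, 0.672, -0.001]
contact_force: [0.2, 0.5, -2.0]
finger_gap: 0.0186
gripper_force: 59.9
```

>>> carry_out --series '[[[0,0,0],[0,0,0],0.012],[[0,0,0],[0,0,0],0.012],[[0,0,0],[0,0,0],0.012]]'

```text
time_s: 27.77
eef_pos: [0.611, -0.0021, 0.2972]
orientation: [-0.002, 0.745, 0.667, -0.001]
contact_force: [0.3, -1.0, -0.9]
finger_gap: 0.0188
gripper_force: 59.9
```

```bash
python3 snap.py w12 wrist
python3 - <<'E'
from plan import *
plan([[(.6143,.0262,.262),83.9,.012,6]])
f=np.load('w12.npz');w,im=f['w'],f['im'];hsv=cv2.cvtColor(im,cv2.COLOR_RGB2HSV);H,S=hsv[...,0].astype(int),hsv[...,1]
from m import rect
z=w[...,2]
m=(abs(w[...,0]-.611)<.05)&(abs(w[...,1])<.07)&(H>12)&(H<32)&(S>70)&(z>.2)
print('brass',m.sum(),rect(w[m]),np.median(w[m],0))
m=(abs(w[...,0]-.611)<.05)&(abs(w[...,1])<.07)&((H<8)|(H>172))&(S>120)&(z>.2)
print('red',m.sum(),rect(w[m]) if m.any() else '')
E
python3 lat.py w12|tail -4
```

```text
tcp [ 0.611  -0.0021  0.2975] a 83.73 tilt [-0.0032  0.0014 -1.    ] F [-0.17 -0.1  -0.53] gap 0.0187 gf 59.9 t 27.82
CALL [[0.0285, 0.0003, 0.0355], [-0.0033, -0.0011, -0.0029], 0.012] x6
brass 704 (array([608.3, -12.5,  62.4, 100. ]), 83.4) [ 0.60734878 -0.01506167  0.27789867]
red 2343 (array([ 6.154e+02, -6.000e-01,  2.140e+01,  7.530e+01]), 86.3)
s -0.005 lat mid 0.0005 width 0.0234
s 0.005 lat mid 0.0001 width 0.0228
s 0.015 lat mid 0.0000 width 0.0231
end s max 0.0178
```

View pics/w12.png

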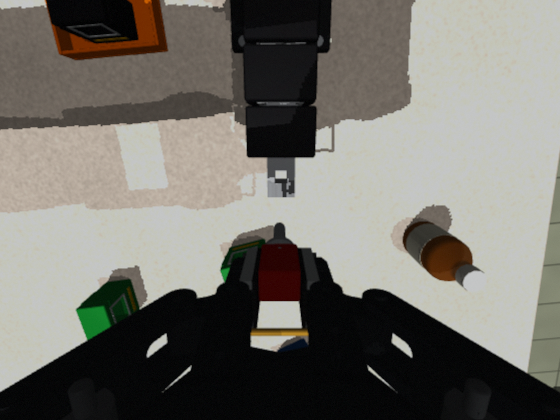

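The wrist view shows the pin held upright with its shank tip at (280,228). The loop points out toward the free side at (280,332), and the hole is at (280,178). Next I'll measure the shank.

```bash
cat > shank.py <<'E'
from plan import *
import sys
n=sys.argv[1];f=np.load(n+'.npz');w=f['w'];z=w[...,2]
d=np.array([np.cos(np.radians(-96.1)),np.sin(np.radians(-96.1))]);h=np.array([.6143,.0262]);nn=np.array([-d[1],d[0]])
o=robot.get_obs();T=np.array(o['eef_pos'])
tip=T[2]-.0905
q=w-np.append(T[:2],0);m=(z>tip-.01)&(z<tip+.05)&(np.hypot(q[...,0],q[...,1])<.012)
p=w[m]
print('tcp s,lat',(T[:2]-h)@d,(T[:2]-h)@nn,'tip est',tip,'min z',p[:,2].min())
for a in np.arange(0,.05,.006):
    k=p[(p[:,2]>tip+a-.003)&(p[:,2]<tip+a+.003)]
    if len(k)>5:
        s=(k[:,:2]-h)@d;l=(k[:,:2]-h)@nn;print('z+%.3f n %d s[%.4f %.4f] lat mid %.4f w %.4f'%(a,len(k),s.min(),s.max(),(l.min()+l.max())/2,np.ptp(l)))
E
python3 shank.py w12
```

```text
tcp s,lat 0.028488998999167073 -0.0002645125147434097 tip est 0.2069603788108891 min z 0.2141512445148117
z+0.006 n 9 s[0.0240 0.0275] lat mid -0.0012 w 0.0078
z+0.012 n 29 s[0.0232 0.0269] lat mid -0.0012 w 0.0077
z+0.018 n 32 s[0.0235 0.0271] lat mid -0.0012 w 0.0076
z+0.024 n 39 s[0.0233 0.0267] lat mid -0.0012 w 0.0074
z+0.030 n 36 s[0.0235 0.0261] lat mid -0.0011 w 0.0071
z+0.036 n 11 s[0.0237 0.0248] lat mid -0.0008 w 0.0050
```

>>> carry_out --series '[[[0.0274,0.0012,0.01],[-0.003,-0.001,0],0.012],[[0.0274,0.0012,0.03],[-0.003,-0.001,0],0.012],[[0.0274,0.0012,0.04],[-0.003,-0.001,0],0.012],[[0.0274,0.0012,0.04],[-0.003,-0.001,0],0.012],[[0.0274,0.0012,0.04],[-0.003,-0.001,0],0.012],[[0.0274,0.0012,0.04],[-0.003,-0.001,0],0.012],[[0.0274,0.0012,0.04],[-0.003,-0.001,0],0.012]]'

```text
time_s: 28.4
eef_pos: [0.6154, 0.0249, 0.2592]
orientation: [0.001, 0.744, 0.668, 0.001]
contact_force: [0.8, 0.3, -0.8]
finger_gap: 0.019
gripper_force: 59.9
```

```bash
python3 snap.py w13 wrist;python3 snap.py side13 side;python3 snap.py scene13 scene; python3 shank.py w13;python3 lat.py w13|tail -4;python3 - <<'E'
from plan import *
plan([])
a=cv2.imread('pics/side13.png')[130:230,250:350];b=cv2.imread('pics/scene13.png')[160:240,250:330];c=cv2.imread('pics/w13.png')[140:340,180:380]
cv2.imwrite('pics/c13.png',np.hstack([cv2.resize(i,(260,400),interpolation=cv2.INTER_CUBIC) for i in (a,b,c)]))
E
```

```text
tcp s,lat 0.0009816824337854652 0.0010645038962016251 tip est 0.16825054323468572 min z 0.1582805649338308
z+0.012 n 32 s[-0.0038 0.0002] lat mid 0.0008 w 0.0078
z+0.018 n 34 s[-0.0036 -0.0001] lat mid 0.0008 w 0.0076
z+0.024 n 36 s[-0.0040 -0.0006] lat mid 0.0007 w 0.0074
z+0.030 n 35 s[-0.0039 -0.0010] lat mid 0.0007 w 0.0071
z+0.036 n 16 s[-0.0039 -0.0020] lat mid 0.0007 w 0.0057
s -0.005 lat mid 0.0001 width 0.0239
s 0.005 lat mid 0.0001 width 0.0240
s 0.015 lat mid 0.0000 width 0.0228
end s max 0.0154
tcp [0.6153 0.0251 0.2588] a 83.88 tilt [ 1.3e-03  1.0e-04 -1.0e+00] F [ 0.12 -0.48 -0.53] gap 0.0187 gf 59.9 t 28.55
```

View pics/c13.png

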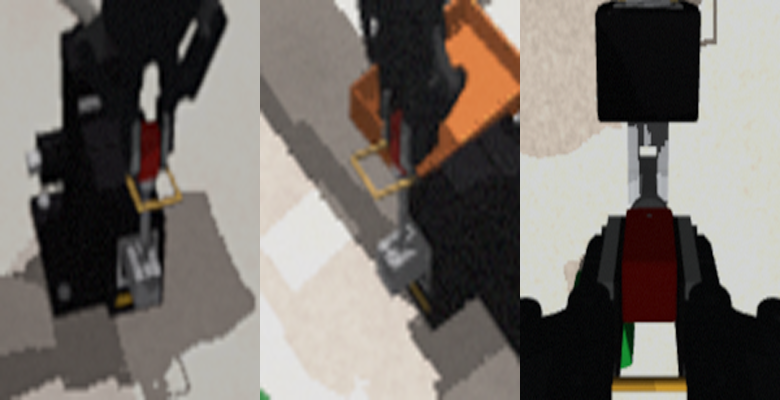

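The crops show the shank tip just above the hole from all three views, with the loop pointing out past the free end. I'll nudge it 0.7 mm sideways and insert.

>>> carry_out --series '[[[0,-0.0007,0],[0,0,0],0.012],[[0,-0.0007,0.004],[0,0,0],0.012],[[0,-0.0007,0.008],[0,0,0],0.012],[[0,-0.0007,0.012],[0,0,0],0.012],[[0,-0.0007,0.016],[0,0,0],0.012],[[0,-0.0007,0.02],[0,0,0],0.012],[[0,-0.0007,0.02],[0,0,0],0.012]]'

```text
time_s: 29.13
eef_pos: [0.6142, 0.0254, 0.2368]
orientation: [-0.0, 0.744, 0.668, -0.0]
contact_force: [-0.3, -0.8, -1.4]
finger_gap: 0.0188
gripper_force: 59.9
```

>>> carry_out --series '[[[0,0,0.005],[0,0,0],0.012],[[0,0,0.01],[0,0,0],0.012],[[0,0,0.01],[0,0,0],0.012]]'

```text
time_s: 29.38
eef_pos: [0.6142, 0.0254, 0.2268]
orientation: [-0.0, 0.744, 0.668, -0.0]
contact_force: [-0.6, 0.4, -1.0]
finger_gap: 0.019
gripper_force: 59.9
```

```bash
python3 snap.py w14 wrist; python3 snap.py side14 side; python3 shank.py w14
python3 - <<'E'
from plan import *
plan([])
E
```

```text
tcp s,lat 0.0007889466557456061 0.00013008015675194308 tip est 0.13729334347605268 min z 0.13770844130234308
z+0.000 n 10 s[0.0023 0.0060] lat mid 0.0048 w 0.0015
z+0.006 n 18 s[-0.0005 0.0059] lat mid 0.0000 w 0.0110
z+0.012 n 14 s[-0.0025 0.0058] lat mid 0.0000 w 0.0106
z+0.018 n 27 s[-0.0041 -0.0009] lat mid -0.0007 w 0.0075
z+0.024 n 472 s[-0.0112 0.0063] lat mid -0.0000 w 0.0234
z+0.030 n 36 s[-0.0042 -0.0017] lat mid -0.0007 w 0.0071
z+0.036 n 8 s[-0.0041 -0.0030] lat mid -0.0010 w 0.0050
tcp [0.6143 0.0254 0.2278] a 83.9 tilt [-0.e+00  1.e-04 -1.e+00] F [ 0.43  0.4  -0.62] gap 0.0187 gf 59.9 t 29.48
```

The tip is in the hole with no side force. I'll push it home.

>>> carry_out --series '[[[0,0.0004,0.006],[0,0,0],0.012],[[0,0.0004,0.012],[0,0,0],0.012],[[0,0.0004,0.018],[0,0,0],0.012],[[0,0.0004,0.023],[0,0,0],0.012],[[0,0.0004,0.026],[0,0,0],0.012],[[0,0.0004,0.026],[0,0,0],0.012]]'

```text
time_s: 29.98
eef_pos: [0.6146, 0.0254, 0.201]
orientation: [-0.0, 0.744, 0.668, -0.0]
contact_force: [-0.4, 0.0, -0.9]
finger_gap: 0.0189
gripper_force: 59.9
```

>>> carry_out --series '[[[0,0,0.002],[0,0,0],0.012],[[0,0,0.003],[0,0,0],0.012],[[0,0,0.004],[0,0,0],0.012],[[0,0,0.004],[0,0,0],0.012]]'

```text
time_s: 30.32
eef_pos: [0.615, 0.0254, 0.1985]
orientation: [0.0, 0.744, 0.668, 0.0]
contact_force: [-1.3, 0.6, 1.9]
finger_gap: 0.0187
gripper_force: 60.2
```

```bash
python3 snap.py w15 wrist; python3 snap.py side15 side
python3 - <<'E'
from plan import *
plan([])
E
```

```text
tcp [0.615  0.0253 0.1985] a 83.9 tilt [ 1.e-03  1.e-04 -1.e+00] F [-0.05 -0.29  2.55] gap 0.0187 gf 60.2 t 30.42
```

>>> carry_out --series '[[[0,0,0.0015],[0,0,0],0.012],[[0,0,0.0015],[0,0,0],0.012],[[0,0,0],[0,0,0],0.025],[[0,0,0],[0,0,0],0.045],[[0,0,0],[0,0,0],0.045],[[0,0,-0.03],[0,0,0],0.045],[[0,0,-0.07],[0,0,0],0.045],[[0,0,-0.09],[0,0,0],0.045],[[0,0,-0.09],[0,0,0],0.045],[[0,0,-0.09],[0,0,0],0.045]]'

```text
time_s: 31.25
eef_pos: [0.6151, 0.0253, 0.2891]
orientation: [0.001, 0.744, 0.668, 0.001]
contact_force: [-0.3, -0.1, -1.4]
finger_gap: 0.0448
gripper_force: 0.0
```

```bash
cat > loop.py <<'E'
from plan import *
from m import rect
import sys
f=np.load(sys.argv[1]+'.npz');w,im=f['w'],f['im'];hsv=cv2.cvtColor(im,cv2.COLOR_RGB2HSV);H,S=hsv[...,0].astype(int),hsv[...,1];z=w[...,2]
d=np.array([np.cos(np.radians(-96.1)),np.sin(np.radians(-96.1))]);h=np.array([.6143,.0262]);nn=np.array([-d[1],d[0]])
s=(w[...,:2]-h)@d;l=(w[...,:2]-h)@nn;near=(abs(s)<.07)&(abs(l)<.04)&(z>.1)&(z<.23)
for t,m in (('brass',(H>12)&(H<32)&(S>70)),('red',((H<8)|(H>172))&(S>120))):
    m=m&near
    if m.sum()>3: print(t,m.sum(),'s',np.percentile(s[m],[1,50,99]).round(4),'lat',np.percentile(l[m],[1,50,99]).round(4),'z',np.percentile(z[m],[1,50,99]).round(4))
plan([])
E
python3 snap.py w16 wrist; python3 loop.py w16
python3 - <<'E'
from plan import *
d=np.array([np.cos(np.radians(-96.1)),np.sin(np.radians(-96.1))]);q=np.array([.6143,.0262])+d*.041
plan([[(q[0],q[1],.23),83.9,0.0,8]])
E
```

```text
brass 580 s [-0.0582  0.0286  0.042 ] lat [-0.0243 -0.004   0.0196] z [0.1277 0.1745 0.1785]
red 760 s [-0.0084 -0.0041  0.0072] lat [-0.0102  0.0002  0.0092] z [0.1692 0.1976 0.1993]
tcp [0.6148 0.0253 0.2876] a 83.9 tilt [ 1.e-04  1.e-04 -1.e+00] F [-0.28  0.2  -0.97] gap 0.0451 gf 0.0 t 31.3
tcp [0.6148 0.0253 0.2876] a 83.9 tilt [ 1.e-04  1.e-04 -1.e+00] F [-0.28  0.2  -0.97] gap 0.0451 gf 0.0 t 31.3
CALL [[-0.0402, -0.0006, 0.0576], [0.0001, -0.0001, -0.0], 0.0] x8
```

View pics/w16.png

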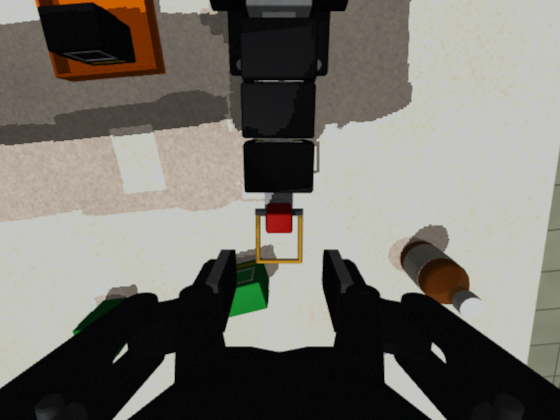

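The pin is home: its top is at 0.198 m and its flange is on the bar. The loop is open with its cross bar at (279,262), s≈0.041, z≈0.175. I'll push down on the cross bar with closed fingers.

>>> carry_out --series '[[[-0.03,0,0],[0,0,0],0.0],[[-0.042,0,0],[0,0,0],0.0],[[-0.042,0,0],[0,0,0],0.0],[[-0.042,0,0],[0,0,0],0.0],[[-0.042,0,0],[0,0,0],0.0],[[-0.042,0,0.03],[0,0,0],0.0],[[-0.042,0,0.06],[0,0,0],0.0],[[-0.042,0,0.07],[0,0,0],0.0],[[-0.042,0,0.07],[0,0,0],0.0]]'

```text
time_s: 32.05
eef_pos: [0.6095, -0.0157, 0.2151]
orientation: [-0.002, 0.744, 0.669, -0.001]
contact_force: [-0.4, 0.4, -0.2]
finger_gap: -0.0001
gripper_force: 0.0
```

>>> carry_out --series '[[[0,0,0.008],[0,0,0],0.0],[[0,0,0.014],[0,0,0],0.0],[[0,0,0.02],[0,0,0],0.0],[[0,0,0.026],[0,0,0],0.0],[[0,0,0.032],[0,0,0],0.0],[[0,0,0.036],[0,0,0],0.0],[[0,0,0.036],[0,0,0],0.0]]'

```text
time_s: 32.63
eef_pos: [0.6101, -0.0164, 0.181]
orientation: [-0.0, 0.744, 0.668, -0.0]
contact_force: [-0.1, -0.8, 0.1]
finger_gap: 0.0
gripper_force: 0.1
```

```bash
python3 snap.py side17 side; python3 snap.py scene17 scene; python3 loop.py side17; python3 loop.py scene17
python3 - <<'E'
from h import *
a=cv2.imread('pics/side17.png')[130:230,250:350];b=cv2.imread('pics/scene17.png')[160:260,250:350]
cv2.imwrite('pics/c17.png',np.hstack([cv2.resize(i,(390,390),interpolation=cv2.INTER_CUBIC) for i in (a,b)]))
E
```

```text
brass 60 s [-0.0187  0.0155  0.055 ] lat [-0.0319 -0.0166  0.0169] z [0.1064 0.1521 0.2036]
red 13 s [-0.0199  0.0054  0.037 ] lat [-0.0186 -0.0112 -0.0065] z [0.1666 0.1913 0.2152]
tcp [ 0.6104 -0.0164  0.1821] a 83.89 tilt [ 3.e-04  1.e-04 -1.e+00] F [ 0.32 -1.06  0.47] gap -0.0001 gf 0.1 t 32.73
brass 43 s [-0.0557  0.0032  0.0431] lat [-0.0161  0.0181  0.0271] z [0.1065 0.1537 0.1728]
red 23 s [-0.0215  0.0009  0.0104] lat [-0.02    0.0084  0.0126] z [0.1664 0.1728 0.2007]
tcp [ 0.6104 -0.0164  0.1821] a 83.89 tilt [ 3.e-04  1.e-04 -1.e+00] F [ 0.32 -1.06  0.47] gap -0.0001 gf 0.1 t 32.73
```

View pics/c17.png

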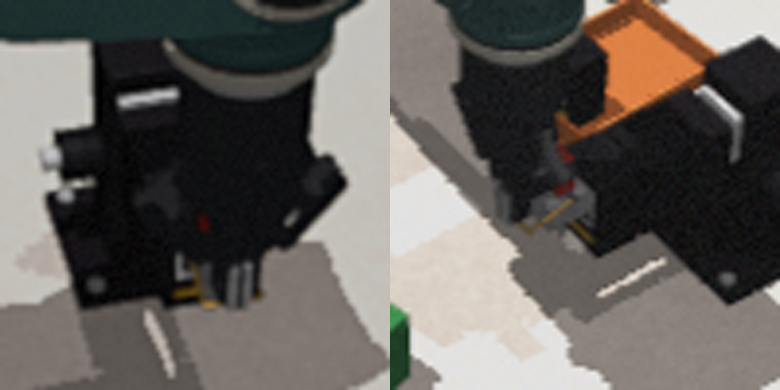

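Both crops show the fingertips pressing the loop down; it isn't shut yet. I'll continue down.

>>> carry_out --series '[[[0,0,0.005],[0,0,0],0.0],[[0,0,0.01],[0,0,0],0.0],[[0,0,0.015],[0,0,0],0.0],[[0,0,0.019],[0,0,0],0.0],[[0,0,0.019],[0,0,0],0.0],[[0,0,0.019],[0,0,0],0.0]]'

```text
time_s: 33.23
eef_pos: [0.6103, -0.0164, 0.1627]
orientation: [-0.0, 0.744, 0.668, -0.0]
contact_force: [0.0, 0.1, -0.1]
finger_gap: -0.0002
gripper_force: 0.0
```

>>> carry_out --series '[[[0,0,-0.03],[0,0,0],0.0],[[0,0,-0.07],[0,0,0],0.0],[[0,0,-0.11],[0,0,0],0.0],[[0,0,-0.13],[0,0,0],0.0],[[0,0,-0.13],[0,0,0],0.0],[[0,0,-0.13],[0,0,0],0.0]]'

```text
time_s: 33.73
eef_pos: [0.6106, -0.0164, 0.2946]
orientation: [0.001, 0.744, 0.668, 0.001]
contact_force: [-0.1, -0.1, -0.5]
finger_gap: -0.0
gripper_force: 0.0
```

>>> carry_out --series '[[[-0.25,0,0],[0,0,0],0.0],[[-0.25,0,0],[0,0,0],0.0],[[-0.25,0,0],[0,0,0],0.0],[[-0.25,0,0],[0,0,0],0.0],[[-0.25,0,0],[0,0,0],0.0],[[-0.25,0,0],[0,0,0],0.0],[[-0.25,0,0],[0,0,0],0.0],[[-0.25,0,0],[0,0,0],0.0]]'

```text
time_s: 34.4
eef_pos: [0.583, -0.2669, 0.291]
orientation: [-0.001, 0.745, 0.667, -0.0]
contact_force: [-0.5, 0.9, -0.1]
finger_gap: -0.0002
gripper_force: 0.0
```

```bash
python3 snap.py side18 side; python3 snap.py scene18 scene; python3 loop.py side18; python3 loop.py scene18
python3 - <<'E'
from h import *
a=cv2.imread('pics/side18.png')[110:230,230:350];b=cv2.imread('pics/scene18.png')[150:250,260:360]
cv2.imwrite('pics/c18.png',np.hstack([cv2.resize(i,(390,390),interpolation=cv2.INTER_CUBIC) for i in (a,b)]))
E
```

```text
brass 69 s [-0.0648  0.0038  0.0121] lat [-0.0299 -0.0173  0.0185] z [0.1081 0.1362 0.1666]
red 141 s [-0.04    0.007   0.0108] lat [-0.0118 -0.0005  0.0211] z [0.1656 0.1845 0.2   ]
tcp [ 0.5836 -0.2646  0.2919] a 83.89 tilt [-9.e-04  1.e-03 -1.e+00] F [-0.96 -0.01  0.65] gap 0.0 gf 0.0 t 34.5
brass 35 s [-0.0561 -0.0139  0.009 ] lat [-0.0176  0.0161  0.0278] z [0.1027 0.1205 0.169 ]
red 77 s [-0.0228  0.005   0.0107] lat [-0.0192  0.0068  0.013 ] z [0.1652 0.1857 0.2011]
tcp [ 0.5836 -0.2646  0.2919] a 83.89 tilt [-9.e-04  1.e-03 -1.e+00] F [-0.96 -0.01  0.65] gap 0.0 gf 0.0 t 34.5
```

View pics/c18.png

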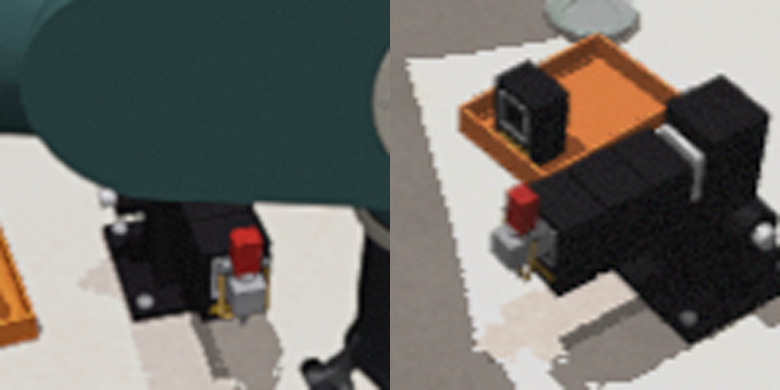

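The loop is shut, with its arms straight down at s≈0.004 on both sides of the bar. The pin is home, the three solid weights are on the bar and the hollow one is in the tray. I'm handing the job in.

```bash
python3 -c "
from bench import robot
print(robot.sign_off())"
```

```text
the job is handed in; nothing more can be done
None
```

Job handed in: four black weights were found (no fifth in view); the three solid ones hang on the bar, the hollow one is in the tray, the hitch pin is fully home, and its loop is shut over the bar end.

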